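# Clamp the specimen block and case up the spare coupons

## Task

Set up the next specimen at the microscope bench: lay the big square block flat on the vise bed, lengthwise along the jaws and centred between their ends, and crank the handle clockwise until the sliding jaw grips the block firmly against the fixed jaw. Put every one of the small coupons from the bench into the open case, then shut its lid fully, and only after that swing the hasp on the lid all the way down over the catch on the case's front. Leave the jar, the beaker and the little bottle where they are, and let go of everything at the end.

Things in the scene. Friction and masses are not known exactly. Their poses are not given: they have to be found in the camera images.
- vise: Grey machine vise fixed to the bench, 160 mm long (x), 70 mm wide. Origin: on the bench under its centre; +x points from the crank end to the fixed jaw. Steel bed on top at z = 72 mm, 56 mm wide, all along. Both jaws are 50 mm wide (y), 22 mm high (z 72 to 94 mm), 30 mm thick; the fixed jaw's gripping face is at x = +45 mm and looks to -x.
- vise_jaw: The vise's sliding jaw. Origin: at bed height in the middle of its gripping face, which looks to the vise's +x; the jaw body reaches 30 mm back from it. The gap between the jaws is 45 mm minus the x of this origin in the vise's frame.
- crank (a joint): Crank angle (rad, 0 to 26.3). It turns about the vise's x axis at z = 60 mm; at 0 and each full turn the knob is straight up, at +pi/2 on the vise's -y side. Growing = clockwise seen from the crank end = the jaw closes, 10 mm per turn; at 0 the gap between the jaws is 72 mm. It stays where left (about 4 N at the knob turns it). The crank arm is at vise x = -91 to -97 mm.
- crank_knob (a point): Middle of the crank's free-spinning round white knob, 16 mm in diameter and 46 mm long, which points away from the vise along its -x (it spans x = -98 to -144 mm) and circles the crank axis at radius 32 mm. Its x axis is along the vise's x.
- block: The specimen to clamp: bare aluminium block, 70 (x) by 36 (y) by 36 (z) mm, 0.25 kg, the biggest loose metal piece. Origin: centre of its underside.
- block_center (a point): Centre of the block.
- coupon1: Small steel coupon, 40 (x) by 24 (y) by 16 (z) mm, about 0.12 kg. Origin: centre of its underside. Two to four coupons are present.
- coupon2: Small steel coupon, 40 (x) by 24 (y) by 16 (z) mm, about 0.12 kg. Origin: centre of its underside. Two to four coupons are present.
- coupon3: Small steel coupon, 40 (x) by 24 (y) by 16 (z) mm, about 0.12 kg. Origin: centre of its underside. Two to four coupons are present.
- coupon4: Small steel coupon, 40 (x) by 24 (y) by 16 (z) mm, about 0.12 kg. Origin: centre of its underside. Two to four coupons are present.
- case: Blue plastic specimen case fixed to the bench, 140 (x) by 200 (y) by 50 (z) mm, walls and floor 5 mm thick, open on top. Origin: centre of its underside; its -x side is the front. A steel catch 7 mm wide and 12 mm high sticks out 16 mm from the middle of the front at z = 30 mm.
- lid (a joint): Angle of the case's lid (rad): 0 shut, 2.1 fully open. Hinge axis along the case's y at case x = +70 mm, z = 50 mm. The lid is a plate 10 mm thick that covers the case; shut, it lies from z = 50 to 60 mm and x = -72 to +72 mm. A stiff hinge: it stays at any angle; about 2 N at its free edge moves it.
- hasp (a joint): Angle of the steel hasp on the lid's front edge (rad): 0 = flat down the case's front over the catch, pi/2 = straight out from the lid's front, pi = square to the lid (up when shut); to 3.2. A slotted plate 60 mm wide (case y, centred), 44 mm long, 4 mm thick; hinge axis along case y, with the lid shut at case x = -76, z = 54 mm. Stays where left; under 1 N moves it.
- hasp_edge (a point): Middle of the hasp's free edge, 44 mm from its hinge.
- jar: Bystander: jar, 56 mm in diameter, 75 mm high. Origin: centre of its underside.
- beaker: Bystander: small open glass beaker, 64 mm in diameter, 80 mm high. Origin: centre of its underside.
- drops: Bystander: little amber bottle, 44 mm in diameter, 90 mm high. Origin: centre of its underside.
Things that resemble listed ones, but are neither listed nor needed, are in the scene too. What is meant by the vise is not brown, and is the smaller of those in its own colour.

How it is judged:
By the outcome, as a careful person would: the job done as asked, in the order asked, and still so for the second after the job is handed in, with the robot touching nothing.
Of coupon1, coupon2, coupon3, coupon4 only 2 to 4 are there at a start; the rules pass over those that are not, and their reading is None.
At some moment in a run one of coupon1, coupon2, coupon3, coupon4 may be knocked a few centimetres aside while the robot is not near it.
Once in a run the grip may slacken for a moment while it holds something.
It also fails if it takes over 200 s, if anything falls off the work surface, if the arm or the gripper's body presses on something with over 40 N, if the wrist force passes 120 N, or if a joint passes its speed limit or range.

## Robot

A 6-joint arm with a two-finger parallel gripper is mounted at the origin on the work surface. World frame = base frame: x ahead of the robot, y to its left, z up, the work surface at z = 0. Lengths are in mm, angles in rad, forces in N, time in s.
With the tool pointing down it reaches from about 300 to 1000 mm from the base axis. Payload 5.1 kg.
Tool frame: the origin (TCP) lies midway between the tips of the shut fingers; the grasp point (between the pads) lies 19 mm behind it (bot.grip_point_offset is the distance from the TCP to the grasp point, in mm); z points along the fingers, y is the line along which they close (so a half turn about z gives the same grasp; the last joint's range is limited). The gripper opens to 95 mm and grips with 3 to 60 N. Pads are 20 mm wide; open, the fingers measure 119 mm over their backs; the gripper's body (75 mm by 180 mm) begins 59 mm behind the grasp point.
Start: joints at [-1.424, 0.124, 1.65, -0, 1.367, -0.083], TCP at [148.026, -632.908, 214.656] pointing down, gripper open.
Joint ranges: [-2.61, 2.61], [-1.02, 2.33], [0.03, 2.71], [-1.35, 4.49], [0.32, 2.68], [-2.91, 2.91]. Speed limits (rad/s): [2.57, 2.57, 3.14, 3.14, 3.14, 3.14].

## Interface

Orientations are given as a unit quaternion [x, y, z, w].
In Python, from plant import bot gives the robot as it stands.
- The arm moves only by the tool move_arm, never from a script. Its argument "commands" is a list of rows, each an object with "translation": the shift along the world's x, y, z scaled (see below), a list of three; "twist": the turn about the world's z scaled (see below). A call has 1 to 8 rows; each row is the pose to reach, as a shift and turn from the pose commanded when the call began; what a row does not reach only later rows make up. The controller multiplies each number of a shift by 0.1 m and each number of a turn by 0.5 rad. A row lasts 1/8 s, in which the tool goes at most 62.5 mm and 10.7 degrees, less where a joint would pass 70% of its speed; a pose out of reach is approached as far as the arm can. A call with a number of a shift or a turn outside -1 to 1 is refused whole. A call with a gripper value outside its range is refused whole. "jaw" is the opening, from -1 (shut) to 1 (fully open), set as the call begins (left out, the last holds). The fingers move at their own pace and stop on an object; "grip_force" is the grip in N (left out, the last holds). Time passes only in rows, so rows that repeat a pose let the fingers close. It gives the time, the measured TCP pose, the force, the opening and the grip force at its end, in the units of the state.
- bot.read_state(): the state, without advancing time (a new reading comes with each control period).
- bot.read_camera(name): name is "scene" or "side" or "wrist"; returns a dict with "color" (384x512x3 uint8, red, green, blue), "z_map" (384x512 float32, mm along the optical axis (not along the pixel's ray), 0 where there is no reading), "camera_matrix" (3x3 intrinsics, pixels), "rvec" (rotation vector, rad) and "tvec" (3), from world to camera coordinates, as OpenCV has them. Camera axes: x right, y down, z forward; pixel columns grow to the right and rows downward; lengths in mm; the calibration is good to about 2 mm. A picture is of the moment at which its call begins.
- bot.hand_in(): hands the job in; it is judged then, once.
Trained networks look in a picture, given as the dict that the camera call returned (one of the last four; its "shot" number tells which), for a name from the list of things; names that differ only in an ending like _2 or _b are one class to them, and where a whole thing is asked for, a point or a joint stands for the part that bears it (a point fixed in the world has none). Each returns a list of dicts, best first, with "conf" (0 to 1); they miss things now and then, are a little off and sometimes report something else, mostly with a low value. They report only what shows in the picture. A call takes as long as a camera call. They do not tell look-alikes from the thing itself.
- bot.search_frame(target, picture): "at" ([x, y, z] in mm, in the coordinates of the camera as it stood for that picture, good to about 4 mm: the middle of the surface that is visible of it).
The state is a dict: "time_s": time; "joint_positions": joint angles; "qd": joint speeds; "joint_efforts": joint torques, N m; "eef_pos": TCP position; "tool_rot": TCP orientation; "contact_force": force on the tool from outside, world axes, zero at the start; "torque": the same for the moment, N m; "finger_gap": finger opening in mm; "grip_force": force on a finger pad.
Only numpy, scipy, OpenCV 4.12 (cv2) and the standard library are available. Lean on these libraries where they do the work, as an engineer would, in place of code of your own. Each camera call takes 0.05 s, during which the arm holds its last target. There are 200 camera calls.

## Working session

There is one attempt and no reset: what is moved stays moved. The work goes in short steps, Python scripts to look and compute and a tool call to move; the robot and the scene stay as the last step left them, time stands still between calls to the robot, and variables do not carry over. Pictures are saved under pics/ and viewed, at most 14 in all, crops included, and the job is handed in when it is done.

Besides the shell and the picture viewer there is one more tool, called in YAML: its name, and indented under it one key for each argument. move_arm: Moves the arm, as the interface text tells. Its arguments: {"type":"object","properties":{"commands":{"type":"array"},"jaw":{"type":"number"},"grip_force":{"type":"number"}},"required":["commands"]}

```bash
mkdir -p pics; ls
cat > h.py <<'E'
import numpy as np, cv2
from plant import bot
def T(p):
    R=cv2.Rodrigues(np.array(p["rvec"],float))[0]; return R,np.array(p["tvec"],float).ravel()
def c2w(p,at):
    R,t=T(p); return R.T@(np.array(at,float)-t)
def cloud(p):
    K=np.array(p["camera_matrix"]);z=p["z_map"];v,u=np.mgrid[:z.shape[0],:z.shape[1]]
    P=np.stack([(u-K[0,2])/K[0,0]*z,(v-K[1,2])/K[1,1]*z,z],-1)
    R,t=T(p); W=(P-t)@R; W[z==0]=np.nan; return W
def save(p,n,s=1): 
    im=cv2.cvtColor(p["color"],cv2.COLOR_RGB2BGR); cv2.imwrite(f"pics/{n}.png",cv2.resize(im,None,fx=s,fy=s,interpolation=cv2.INTER_CUBIC) if s!=1 else im)
def find(p,names):
    for n in names:
        print(n,[(round(d["conf"],2),c2w(p,d["at"]).round().tolist()) for d in bot.search_frame(n,p)][:6])
E
cat > s.py <<'E'
from h import *
for c in ["scene","side","wrist"]:
    p=bot.read_camera(c); save(p,c+"0",1.5 if c!="wrist" else 1); np.savez(f"{c}0.npz",**{k:v for k,v in p.items() if k!="shot"})
    print(c,c2w(p,[0,0,0]).round()); find(p,["vise","vise_jaw","crank_knob","block","coupon1","case","lid","hasp","jar","beaker","drops"])
print(bot.read_state(),bot.grip_point_offset)
E
python3 s.py
```

```text
pics
scene [1364.  945.  854.]
vise [(0.93, [385.0, -42.0, 55.0]), (0.71, [280.0, -327.0, 77.0]), (0.67, [568.0, -252.0, 50.0]), (0.33, [486.0, 545.0, 48.0])]
vise_jaw [(0.56, [532.0, -249.0, 90.0]), (0.49, [218.0, -338.0, 122.0]), (0.47, [342.0, -30.0, 98.0])]
crank_knob [(0.54, [273.0, 6.0, 94.0]), (0.46, [443.0, -236.0, 34.0]), (0.41, [102.0, -331.0, 133.0])]
block [(0.71, [638.0, -60.0, 35.0])]
coupon1 [(0.52, [634.0, 33.0, 14.0]), (0.45, [538.0, -74.0, 19.0]), (0.4, [690.0, 365.0, 189.0])]
case [(0.63, [627.0, 353.0, 73.0]), (0.41, [564.0, -252.0, 54.0])]
lid [(0.91, [653.0, 356.0, 129.0])]
hasp [(0.52, [684.0, 361.0, 187.0]), (0.46, [484.0, 546.0, 49.0])]
jar [(0.57, [768.0, -128.0, 54.0])]
beaker [(0.97, [753.0, 35.0, 55.0])]
drops [(0.91, [482.0, 547.0, 49.0])]
side [  48. 1214.  774.]
vise [(0.73, [466.0, -239.0, 54.0]), (0.72, [357.0, -30.0, 60.0]), (0.69, [301.0, -326.0, 66.0]), (0.57, [550.0, -247.0, 54.0])]
vise_jaw [(0.23, [688.0, 369.0, 187.0])]
crank_knob [(0.66, [527.0, -62.0, 14.0]), (0.61, [267.0, 15.0, 95.0])]
block [(0.66, [629.0, -63.0, 24.0])]
coupon1 [(0.57, [
[... 539 characters left out ...]
joint_positions': array([-1.42360567e+00,  1.23772891e-01,  1.65032980e+00,  3.49218230e-05,
        1.36748865e+00, -8.25999334e-02]), 'qd': array([-0.00029467,  0.00067871, -0.00144005,  0.00012458, -0.00163372,
        0.00098604]), 'joint_efforts': array([ 5.96178797e-04, -4.17574096e+01, -3.60215592e+01,  7.75822671e-02,
        4.30111284e-02, -2.45188642e-05]), 'eef_pos': array([ 148.03124849, -632.89755323,  214.65613343]), 'tool_rot': array([9.93407198e-01, 1.14639170e-01, 1.71136325e-05, 1.05863193e-07]), 'contact_force': array([-0.91113385,  0.16411565, -0.68342228]), 'torque': array([-0.0129667 , -0.00062124, -0.022134  ]), 'grip_force': 0.0, 'finger_gap': 95.37641572481833} 18.8
```

View pics/scene0.png

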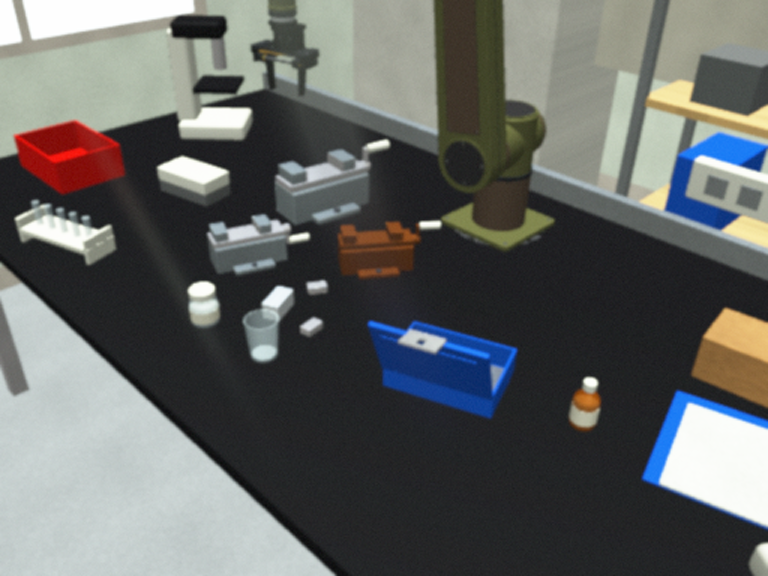

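View pics/side0.png

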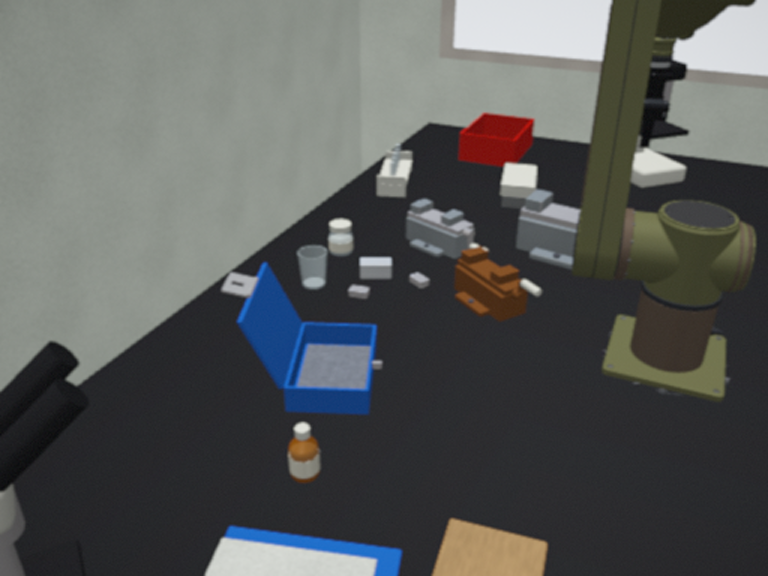

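The pictures show the small grey vise at scene (250,245) with its crank toward the robot, and the block at (277,303). Two coupons are at (317,287) and (312,326). The blue case is at (445,365) with its lid open and the hasp raised. Next I'll bring the wrist camera over the bench.

move_arm:
  commands:
    - {"translation": [0.25, 0.3, 0.3], "twist": -0.2}
    - {"translation": [0.5, 0.65, 0.6], "twist": -0.4}
    - {"translation": [0.75, 1, 0.9], "twist": -0.458}

```text
time_s: 2.17
eef_pos: [223.6, -531.9, 305.5]
tool_rot: [1.0, -0.001, 0.0, -0.0]
contact_force: [-0.1, -0.6, 0.4]
finger_gap: 95.2
grip_force: 0.0
```

move_arm:
  commands:
    - {"translation": [0.25, 0.3, 0.3]}
    - {"translation": [0.5, 0.65, 0.6]}
    - {"translation": [0.75, 1, 0.9]}

```text
validation failed for argument at $.co...
```

move_arm:
  commands:
    - {"translation": [0.25, 0.3, 0]}
    - {"translation": [0.5, 0.65, 0]}
    - {"translation": [0.75, 1, 0]}

```text
validation failed for argument at $.co...
```

move_arm:
  commands:
    - {"translation": [0.25, 0.3, 0]}
    - {"translation": [0.5, 0.65, 0]}
    - {"translation": [0.75, 1, 0]}
    - {"translation": [0.75, 1, 0]}
    - {"translation": [0.75, 1, 0]}
    - {"translation": [0.75, 1, 0]}

```text
validation failed for argument at $.co...
```

```bash
cat > s.py <<'E'
from h import *
import sys
n=sys.argv[1]
p=bot.read_camera("wrist"); save(p,n,1.5); np.savez(n+".npz",**{k:v for k,v in p.items() if k!="shot"})
print(c2w(p,[0,0,0]).round(),p["camera_matrix"]); find(p,sys.argv[2:])
s=bot.read_state();print(s["time_s"],s["eef_pos"],s["tool_rot"])
E
python3 s.py w1 vise vise_jaw crank_knob block coupon1
```

```text
[ 296. -533.  475.] [[287.49193983   0.         253.97992431]
 [  0.         287.49193983 191.02742946]
 [  0.           0.           1.        ]]
vise [(0.92, [263.0, -381.0, 103.0]), (0.81, [431.0, -241.0, 39.0])]
vise_jaw [(0.85, [205.0, -362.0, 130.0])]
crank_knob [(0.77, [432.0, -240.0, 34.0]), (0.67, [124.0, -350.0, 129.0])]
block [(0.66, [434.0, -244.0, 36.0])]
coupon1 []
2.475 [ 222.41513986 -532.98578155  303.2421494 ] [ 9.99999526e-01  1.78753609e-04 -4.37332631e-04 -8.50758684e-04]
```

View pics/w1.png

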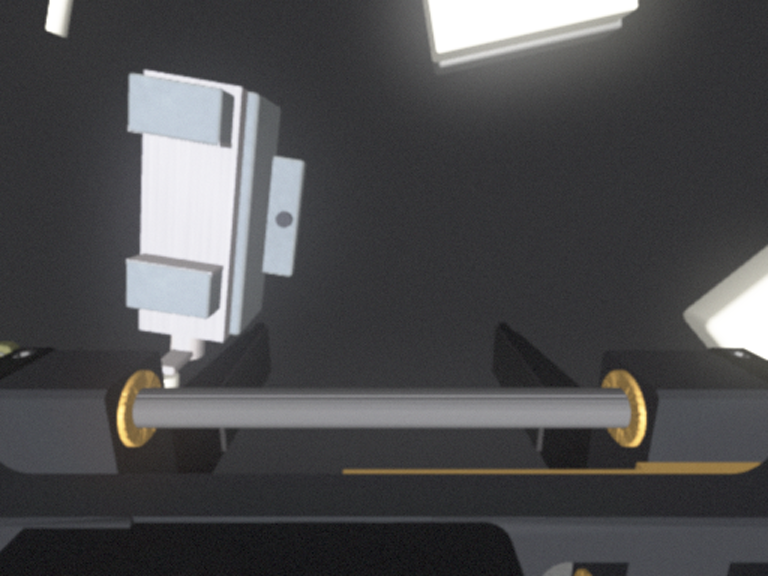

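This picture shows the big grey look-alike vise, which isn't the one I need. The knob of our vise is just in view at the top left (60,15). The last three moves were refused because their rows had no twist, so I'll send them again with it.

move_arm:
  commands:
    - {"translation": [0.25, 0.33, 0.3], "twist": 0}
    - {"translation": [0.5, 0.66, 0.6], "twist": 0}
    - {"translation": [0.75, 1, 0.9], "twist": 0}

```text
time_s: 2.85
eef_pos: [297.8, -432.7, 393.4]
tool_rot: [1.0, -0.001, -0.001, -0.001]
contact_force: [0.0, 0.0, 0.2]
finger_gap: 95.1
grip_force: 0.0
```

move_arm:
  commands:
    - {"translation": [0.25, 0.33, 0], "twist": 0}
    - {"translation": [0.5, 0.66, 0], "twist": 0}
    - {"translation": [0.75, 1, 0], "twist": 0}

```text
time_s: 3.22
eef_pos: [373.2, -332.8, 392.8]
tool_rot: [1.0, -0.001, -0.001, -0.001]
contact_force: [1.0, -0.9, -0.5]
finger_gap: 95.3
grip_force: 0.0
```

move_arm:
  commands:
    - {"translation": [0.3, 0.33, 0], "twist": 0}
    - {"translation": [0.6, 0.66, 0], "twist": 0}
    - {"translation": [0.9, 1, 0], "twist": 0}
    - {"translation": [0.9, 1, 0], "twist": 0}
    - {"translation": [0.9, 1, 0], "twist": 0}

```text
time_s: 3.85
eef_pos: [462.7, -233.8, 393.3]
tool_rot: [1.0, -0.0, -0.001, -0.0]
contact_force: [-0.5, -0.5, -0.1]
finger_gap: 95.1
grip_force: 0.0
```

```bash
python3 s.py w2 vise vise_jaw crank_knob block coupon1
```

```text
[ 535. -235.  563.] [[287.49193983   0.         253.97992431]
 [  0.         287.49193983 191.02742946]
 [  0.           0.           1.        ]]
vise [(0.97, [556.0, -274.0, 74.0]), (0.89, [383.0, -80.0, 72.0]), (0.67, [301.0, -337.0, 92.0])]
vise_jaw [(0.78, [216.0, -352.0, 131.0]), (0.74, [342.0, -26.0, 88.0])]
crank_knob [(0.56, [440.0, -236.0, 36.0])]
block [(0.97, [632.0, -75.0, 39.0])]
coupon1 [(0.83, [529.0, -72.0, 17.0]), (0.74, [624.0, 27.0, 13.0]), (0.57, [718.0, 19.0, 15.0])]
4.15 [ 462.54869733 -233.66681997  394.63595436] [ 9.99999937e-01 -3.53540389e-04 -2.34641097e-05  2.68816165e-05]
```

View pics/w2.png

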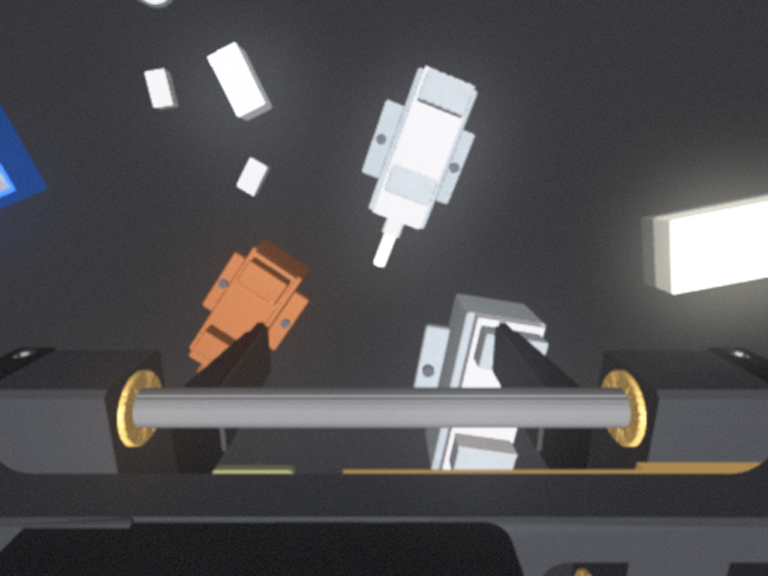

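From above, our vise is at (425,150), with its knob at (385,245). The block is at (240,80), and the coupons are at (160,88) and (252,176). I'll fit their poses from the depth map.

```bash
cat >> h.py <<'E'
def rect(W,xy,r,z0,z1,show=""):
    """footprint of points near xy with z in range: centre, size (long, short), angle of long side"""
    m=(np.hypot(W[...,0]-xy[0],W[...,1]-xy[1])<r)&(W[...,2]>z0)&(W[...,2]<z1)
    P=W[m]; 
    if len(P)<5: print(show,"few",len(P)); return None
    (cx,cy),(a,b),t=cv2.minAreaRect(P[:,:2].astype(np.float32))
    if a<b: a,b,t=b,a,t+90
    t=(t+90)%180-90
    print(show,"n",len(P),"c",round(cx,1),round(cy,1),"size",round(a,1),round(b,1),"ang",round(np.radians(t),3),"z",np.median(P[:,2]).round(1)); return cx,cy,a,b,np.radians(t)
E
python3 - <<'E'
from h import *
p=dict(np.load("w2.npz")); W=cloud(p)
print("bench z",np.nanmedian(W[250:330,330:430,2] if 0 else W[40:60,20:60,2]))
rect(W,(632,-75),55,28,42,"block")
rect(W,(529,-72),30,10,22,"c1"); rect(W,(624,27),30,10,22,"c2"); rect(W,(718,19),30,6,25,"c3?")
rect(W,(570,-255),110,66,80,"bed"); rect(W,(570,-255),110,86,105,"jaws")
rect(W,(440,-236),60,15,110,"knob")
m=(np.hypot(W[...,0]-570,W[...,1]+255)<110)&(W[...,2]>88); 
n,l=cv2.connectedComponents(m.astype(np.uint8))
for i in range(1,n):
    if (l==i).sum()>30:
        P=W[l==i]; r=cv2.minAreaRect(P[:,:2].astype(np.float32)); print("jaw",r,np.median(P[:,2]))
# obstacles near the crank
for (x0,x1,y0,y1) in [(250,460,-400,-230),(300,480,-150,20)]:
    m=(W[...,0]>x0)&(W[...,0]<x1)&(W[...,1]>y0)&(W[...,1]<y1)&(W[...,2]>40)&(W[...,2]<160)
    P=W[m]; print(P[:,0].max(),P[P[:,0].argmax()], P[:,1].max(),P[P[:,1].argmax()],P[:,1].min(),P[P[:,1].argmin()],P[:,2].max())
E
```

```text
bench z 0.40917068645549726
block n 1003 c 633.0 -70.6 size 70.8 36.2 ang 0.428 z 36.0
c1 n 302 c 527.8 -73.4 size 40.0 23.9 ang -0.533 z 15.9
c2 n 374 c 627.9 27.2 size 40.2 24.8 ang 0.13 z 16.0
c3? n 60 c 716.7 18.6 size 25.3 4.5 ang -1.339 z 14.6
bed n 2278 c 546.7 -274.7 size 178.2 56.1 ang -0.356 z 71.7
jaws n 1339 c 565.7 -281.8 size 127.3 50.1 ang -0.356 z 93.7
knob n 653 c 459.5 -252.2 size 81.6 63.4 ang 0.057 z 70.4
jaw ((611.1845703125, -298.7125244140625), (50.108402252197266, 30.35258674621582), 69.71751403808594) 93.7421294939529
jaw ((520.178466796875, -264.85302734375), (50.022953033447266, 30.022232055664062), 69.84442901611328) 93.68616529802931
jaw ((480.8827819824219, -244.4068603515625), (144.49017333984375, 34.671260833740234), 89.78123474121094) 506.76004623592075
375.0659961909368 [ 375.06599619 -336.90827517   77.56264876] -313.4682284746807 [ 257.36226878 -313.46822847   44.39997122] -399.8607484933741 [ 364.27755725 -399.86074849   99.51513773] 131.92271347945584
448.07934906729236 [448.07934907 -82.08207471  41.4549853 ] 8.099777534935667 [323.04302269   8.09977753  57.55322481] -137.44262315620904 [ 409.10065134 -137.44262316   44.07673221] 96.15517482309166
```

Run:
```python
from h import *
Ws=[]
for n in ["w1","w2","scene0","side0"]:
    p=dict(np.load(n+".npz")); W=cloud(p).reshape(-1,3)
    W=W[(W[:,0]>200)&(W[:,0]<750)&(W[:,1]>-520)&(W[:,1]<150)&(W[:,2]>25)&(W[:,2]<150)]; Ws.append(W)
W=np.vstack(Ws)
o=np.array([555,-277.8]);a=-.356;d=np.array([np.cos(a),np.sin(a)]);n=np.array([-d[1],d[0]])
L=np.c_[(W[:,:2]-o)@d,(W[:,:2]-o)@n,W[:,2]]
k=L[(abs(L[:,1])<60)&(L[:,0]<-85)&(L[:,0]>-160)&(L[:,2]<110)]
print("knob/arm local",np.percentile(k,[1,50,99],axis=0).round(1))
for gx in (-117,-121,-126):
  for tw in (-.3,-.15,0,.15,.3):
    u=np.array([np.cos(tw),np.sin(tw)]);v=np.array([-u[1],u[0]]); worst=[]
    for th in np.arange(0,2*np.pi,.1):
        ky,kz=-32*np.sin(th),60+32*np.cos(th)
        q=L[:,:2]-[gx,ky]; e=np.abs(q@u)-37.5; f=np.abs(q@v)-90
        h=kz+59-L[:,2]
        m=(L[:,0]<-150)|(np.abs(L[:,1])>42)  # not the vise itself
        gap=np.maximum(np.maximum(e,f),h)[m]; i=gap.argmin(); worst.append((gap[i].round(1),round(th,1),L[m][i].round().tolist()))
    print(gx,tw,min(worst))
```

```text
knob/arm local [[-143.2  -10.8   25.6]
 [-120.8   -2.9   34.8]
 [ -86.    11.7   71.4]]
-117 -0.3 (np.float64(5.8), np.float64(2.5), [-148.0, -108.0, 88.0])
-117 -0.15 (np.float64(5.1), np.float64(2.6), [-148.0, -108.0, 88.0])
-117 0 (np.float64(1.6), np.float64(1.5), [-148.0, -124.0, 120.0])
-117 0.15 (np.float64(2.4), np.float64(2.2), [-143.0, -123.0, 98.0])
-117 0.3 (np.float64(4.3), np.float64(4.0), [-185.0, 101.0, 98.0])
-121 -0.3 (np.float64(5.4), np.float64(1.6), [-148.0, -124.0, 120.0])
-121 -0.15 (np.float64(4.5), np.float64(2.6), [-148.0, -108.0, 88.0])
-121 0 (np.float64(1.6), np.float64(1.5), [-148.0, -124.0, 120.0])
-121 0.15 (np.float64(2.7), np.float64(2.2), [-143.0, -123.0, 98.0])
-121 0.3 (np.float64(2.4), np.float64(4.0), [-185.0, 101.0, 98.0])
-126 -0.3 (np.float64(4.0), np.float64(1.5), [-148.0, -124.0, 120.0])
-126 -0.15 (np.float64(3.8), np.float64(1.6), [-148.0, -124.0, 120.0])
-126 0 (np.float64(1.6), np.float64(1.5), [-148.0, -124.0, 120.0])
-126 0.15 (np.float64(-2.1), np.float64(1.7), [-148.0, -124.0, 120.0])
-126 0.3 (np.float64(0.0), np.float64(3.7), [-188.0, 92.0, 94.0])
```

move_arm:
  commands:
    - {"translation": [0.3, 0.3, -0.3], "twist": -0.33}
    - {"translation": [0.6, 0.6, -0.6], "twist": -0.66}
    - {"translation": [0.85, 0.81, -1], "twist": -1}

```text
time_s: 4.53
eef_pos: [549.2, -151.4, 295.0]
tool_rot: [0.968, -0.25, 0.002, 0.0]
contact_force: [-0.1, -0.4, 0.5]
finger_gap: 95.1
grip_force: 0.0
```

move_arm:
  commands:
    - {"translation": [0.3, 0.3, -0.3], "twist": -0.33}
    - {"translation": [0.6, 0.6, -0.6], "twist": -0.66}
    - {"translation": [0.85, 0.813, -1], "twist": -1}

```text
time_s: 4.9
eef_pos: [634.6, -69.9, 194.9]
tool_rot: [0.876, -0.481, 0.001, -0.0]
contact_force: [0.5, -1.0, 0.5]
finger_gap: 95.2
grip_force: 0.0
```

move_arm:
  commands:
    - {"translation": [0, 0, -0.5], "twist": -0.286}
    - {"translation": [0, 0, -0.9], "twist": -0.286}
    - {"translation": [0, 0, -1], "twist": -0.286}
    - {"translation": [0, 0, -1], "twist": -0.286}
    - {"translation": [0, 0, -1], "twist": -0.286}

```text
time_s: 5.52
eef_pos: [634.7, -71.2, 97.5]
tool_rot: [0.841, -0.541, 0.002, -0.001]
contact_force: [0.4, -0.7, 0.8]
finger_gap: 95.2
grip_force: 0.0
```

```bash
cat > st.py <<'E'
from h import *
s=bot.read_state();q=s["tool_rot"];print(s["time_s"],s["eef_pos"].round(1),"yaw",round(2*np.arctan2(q[1],q[0]),3),"j",s["joint_positions"].round(2),"f",s["contact_force"].round(1),"gap",round(s["finger_gap"],1),"grip",round(s["grip_force"],1))
E
python3 st.py
```

```text
5.525 [634.7 -71.2  97.5] yaw -1.142 j [-0.2   0.19  1.78 -0.    1.17  2.52] f [ 0.4 -0.7  0.8] gap 95.2 grip 0.0
```

move_arm:
  commands:
    - {"translation": [-0.015, 0.005, -0.4], "twist": 0}
    - {"translation": [-0.015, 0.005, -0.75], "twist": 0}
    - {"translation": [-0.015, 0.005, -0.92], "twist": 0}
    - {"translation": [-0.015, 0.005, -0.92], "twist": 0}

```text
time_s: 6.02
eef_pos: [631.5, -70.2, 2.7]
tool_rot: [0.841, -0.541, -0.0, 0.0]
contact_force: [0.1, 0.4, -0.7]
finger_gap: 95.0
grip_force: 0.0
```

move_arm:
  commands:
    - {"translation": [0, 0, 0], "twist": 0}
    - {"translation": [0, 0, 0], "twist": 0}
    - {"translation": [0, 0, 0], "twist": 0}
    - {"translation": [0, 0, 0], "twist": 0}
    - {"translation": [0, 0, 0], "twist": 0}
    - {"translation": [0, 0, 0], "twist": 0}
  jaw: 0.3
  grip_force: 35

```text
time_s: 6.78
eef_pos: [632.5, -70.2, 3.9]
tool_rot: [0.841, -0.541, 0.001, -0.0]
contact_force: [-0.6, 0.4, 6.0]
finger_gap: 69.8
grip_force: 35.0
```

```bash
python3 st.py
```

```text
6.775 [632.5 -70.2   3.9] yaw -1.142 j [-0.19  0.3   1.82  0.    1.01  2.52] f [-0.6  0.4  6. ] gap 69.8 grip 35.0
```

move_arm:
  commands:
    - {"translation": [0, 0, 0.2], "twist": 0}
    - {"translation": [0, 0, 0.5], "twist": 0}
    - {"translation": [0, 0, 0.8], "twist": 0}
    - {"translation": [0, 0, 1], "twist": 0}

```text
time_s: 7.28
eef_pos: [631.6, -70.2, 104.4]
tool_rot: [0.841, -0.541, 0.0, -0.0]
contact_force: [0.3, -0.2, -2.5]
finger_gap: 69.9
grip_force: 35.0
```

move_arm:
  commands:
    - {"translation": [-0.05, -0.2, 0.2], "twist": 0.2}
    - {"translation": [-0.1, -0.45, 0.4], "twist": 0.4}
    - {"translation": [-0.19, -0.75, 0.5], "twist": 0.6}

```text
time_s: 7.65
eef_pos: [612.5, -145.5, 153.9]
tool_rot: [0.914, -0.407, 0.0, -0.0]
contact_force: [0.3, 0.4, -2.7]
finger_gap: 69.8
grip_force: 35.0
```

move_arm:
  commands:
    - {"translation": [-0.05, -0.25, 0], "twist": 0.2}
    - {"translation": [-0.1, -0.5, 0], "twist": 0.4}
    - {"translation": [-0.19, -0.75, 0], "twist": 0.6}

```text
time_s: 8.02
eef_pos: [592.7, -220.7, 152.2]
tool_rot: [0.964, -0.266, -0.001, -0.0]
contact_force: [-0.7, 0.1, -2.1]
finger_gap: 69.5
grip_force: 35.0
```

move_arm:
  commands:
    - {"translation": [-0.05, -0.25, 0], "twist": 0.2}
    - {"translation": [-0.1, -0.5, 0], "twist": 0.372}
    - {"translation": [-0.19, -0.653, 0], "twist": 0.372}
    - {"translation": [-0.19, -0.653, 0], "twist": 0.372}
    - {"translation": [-0.19, -0.653, 0], "twist": 0.372}

```text
time_s: 8.65
eef_pos: [574.4, -284.7, 152.5]
tool_rot: [0.984, -0.177, -0.0, -0.0]
contact_force: [-0.3, 0.5, -3.0]
finger_gap: 70.0
grip_force: 35.0
```

```bash
python3 st.py; python3 s.py w3 block vise coupon1
python3 - <<'E'
from h import *
p=dict(np.load("w3.npz")); W=cloud(p)
m=(np.hypot(W[...,0]-570,W[...,1]+280)<110)&(W[...,2]>88)&(W[...,2]<100)
rect(W,(611,-299),30,88,100,"fixed jaw")
E
```

```text
8.65 [ 574.4 -284.7  152.5] yaw -0.357 j [-0.54  0.15  1.73  0.    1.26  1.38] f [-0.3  0.5 -3. ] gap 70.0 grip 35.0
[ 642. -311.  322.] [[287.49193983   0.         253.97992431]
 [  0.         287.49193983 191.02742946]
 [  0.           0.           1.        ]]
block [(0.56, [585.0, -288.0, 186.0])]
vise [(0.55, [594.0, -294.0, 72.0])]
coupon1 [(0.39, [619.0, 13.0, 3.0])]
8.85 [ 574.75648481 -284.64936405  152.65572871] [ 9.84248618e-01 -1.76789846e-01 -2.27197857e-05 -8.78218045e-05]
fixed jaw n 2319 c 611.9 -299.2 size 50.1 29.6 ang 1.217 z 93.6
```

move_arm:
  commands:
    - {"translation": [0.013, -0.011, -0.3], "twist": 0}
    - {"translation": [0.013, -0.011, -0.6], "twist": 0}
    - {"translation": [0.013, -0.011, -0.72], "twist": 0}
    - {"translation": [0.013, -0.011, -0.76], "twist": 0}
    - {"translation": [0.013, -0.011, -0.765], "twist": 0}
    - {"translation": [0.013, -0.011, -0.765], "twist": 0}

```text
time_s: 9.6
eef_pos: [576.7, -287.0, 77.7]
tool_rot: [0.984, -0.177, 0.001, 0.0]
contact_force: [0.8, -0.1, -2.1]
finger_gap: 70.0
grip_force: 35.0
```

```bash
python3 st.py
```

```text
9.6 [ 576.7 -287.    77.7] yaw -0.356 j [-0.55  0.23  1.77  0.    1.14  1.38] f [ 0.8 -0.1 -2.1] gap 70.0 grip 35.0
```

move_arm:
  commands:
    - {"translation": [0.002, 0.005, -0.015], "twist": 0}
    - {"translation": [0.002, 0.005, -0.02], "twist": 0}
    - {"translation": [0.002, 0.005, -0.02], "twist": 0}

```text
time_s: 9.98
eef_pos: [576.8, -286.5, 76.0]
tool_rot: [0.984, -0.177, 0.001, 0.0]
contact_force: [-1.8, 0.3, 5.1]
finger_gap: 69.4
grip_force: 35.0
```

```bash
python3 st.py
```

```text
9.975 [ 576.8 -286.5   76. ] yaw -0.356 j [-0.54  0.23  1.78  0.    1.14  1.38] f [-1.8  0.3  5.1] gap 69.4 grip 35.0
```

move_arm:
  commands:
    - {"translation": [0, 0, 0], "twist": 0}
    - {"translation": [0, 0, 0], "twist": 0}
    - {"translation": [0, 0, 0], "twist": 0}
    - {"translation": [0, 0, 0.2], "twist": 0}
    - {"translation": [0, 0, 0.5], "twist": 0}
    - {"translation": [0, 0, 0.8], "twist": 0}
    - {"translation": [0, 0, 1], "twist": 0}
  jaw: 1

```text
time_s: 10.85
eef_pos: [576.9, -286.5, 177.6]
tool_rot: [0.984, -0.177, 0.002, 0.001]
contact_force: [-0.3, -1.0, -0.3]
finger_gap: 95.2
grip_force: 0.0
```

move_arm:
  commands:
    - {"translation": [-0.35, 0.12, 0], "twist": -0.1}
    - {"translation": [-0.7, 0.24, 0], "twist": -0.2}
  jaw: 0.05

```text
time_s: 11.1
eef_pos: [505.5, -261.9, 175.2]
tool_rot: [0.974, -0.227, 0.0, 0.0]
contact_force: [-0.3, 0.1, 0.5]
finger_gap: 80.4
grip_force: 0.0
```

move_arm:
  commands:
    - {"translation": [-0.35, 0.12, 0], "twist": 0}
    - {"translation": [-0.628, 0.233, 0], "twist": 0}
    - {"translation": [-0.628, 0.233, 0], "twist": 0}
    - {"translation": [-0.628, 0.233, 0], "twist": 0}

```text
time_s: 11.6
eef_pos: [444.0, -239.1, 174.9]
tool_rot: [0.974, -0.226, 0.001, 0.0]
contact_force: [0.2, 0.1, 1.3]
finger_gap: 49.9
grip_force: 0.0
```

```bash
python3 st.py; python3 s.py w4 block
cat > v.py <<'E'
from h import *
import sys
p=dict(np.load(sys.argv[1]+".npz")); W=cloud(p).reshape(-1,3)
o=np.array([555.4,-278.1]);a=-.356;d=np.array([np.cos(a),np.sin(a)]);n=np.array([-d[1],d[0]])
L=np.c_[(W[:,:2]-o)@d,(W[:,:2]-o)@n,W[:,2]]
def R(nm,m):
    P=L[m]
    if len(P)<5: print(nm,"few"); return
    (cx,cy),s,t=cv2.minAreaRect(P[:,:2].astype(np.float32)); print(nm,len(P),"c",round(cx,1),round(cy,1),"size",np.round(s,1),"t",round(t,1),"z",np.median(P[:,2]).round(1),"x",P[:,0].min().round(1),P[:,0].max().round(1),"y",P[:,1].min().round(1),P[:,1].max().round(1))
f=(abs(L[:,1])<60)
R("block",f&(L[:,0]>-30)&(L[:,0]<60)&(L[:,2]>103)&(L[:,2]<113))
R("sliding",f&(L[:,0]>-80)&(L[:,0]<15)&(L[:,2]>90)&(L[:,2]<98))
R("fixed",f&(L[:,0]>35)&(L[:,0]<90)&(L[:,2]>90)&(L[:,2]<98))
R("knob",f&(L[:,0]>-146)&(L[:,0]<-102)&(L[:,2]>20)&(L[:,2]<105))
E
python3 v.py w4
```

```text
11.6 [ 444.  -239.1  174.9] yaw -0.456 j [-0.6  -0.18  2.01  0.    1.3   1.43] f [0.2 0.1 1.3] gap 49.9 grip 0.0
[ 508. -272.  345.] [[287.49193983   0.         253.97992431]
 [  0.         287.49193983 191.02742946]
 [  0.           0.           1.        ]]
block [(0.87, [575.0, -283.0, 108.0])]
11.7 [ 444.0810072 -239.1503786  174.5293554] [ 9.74110707e-01 -2.26071290e-01  3.05705136e-04  9.09318412e-05]
block 4452 c 21.9 -0.9 size [70.4 34.2] t 89.4 z 107.7 x 5.0 39.4 y -36.1 34.1
sliding 2400 c -23.1 -1.1 size [68.1 57.9] t 89.9 z 93.7 x -52.1 5.9 y -35.2 32.9
fixed few
knob 469 c -124.1 -2.1 size [39.  15.9] t 0.1 z 34.3 x -143.6 -104.6 y -10.1 5.9
```

move_arm:
  commands:
    - {"translation": [0, 0, -0.5], "twist": 0}
    - {"translation": [0, 0, -1], "twist": 0}

```text
time_s: 11.95
eef_pos: [444.7, -239.5, 73.9]
tool_rot: [0.974, -0.226, 0.001, 0.0]
contact_force: [-0.3, 0.0, -0.1]
finger_gap: 49.9
grip_force: 0.0
```

move_arm:
  commands:
    - {"translation": [0, 0, -0.35], "twist": 0}
    - {"translation": [0, 0, -0.58], "twist": 0}
    - {"translation": [0, 0, -0.58], "twist": 0}

```text
time_s: 12.32
eef_pos: [442.1, -237.8, 13.9]
tool_rot: [0.974, -0.226, -0.002, -0.001]
contact_force: [0.1, -1.0, 0.2]
finger_gap: 50.0
grip_force: 0.0
```

move_arm:
  commands:
    - {"translation": [0, 0, 0], "twist": 0}
    - {"translation": [0, 0, 0], "twist": 0}
    - {"translation": [0, 0, 0], "twist": 0}
    - {"translation": [0, 0, 0], "twist": 0}
    - {"translation": [0, 0, 0], "twist": 0}
  jaw: -1
  grip_force: 25

```text
time_s: 12.95
eef_pos: [443.8, -238.8, 16.8]
tool_rot: [0.974, -0.226, 0.001, 0.0]
contact_force: [0.9, 1.3, 3.0]
finger_gap: 16.1
grip_force: 24.3
```

```bash
python3 st.py
python3 - <<'E'
import numpy as np
o=np.array([555.4,-278.1]);a=-.356;n=np.array([-np.sin(a),np.cos(a)])
f=lambda t:np.array([*(-32*np.sin(t)*n),32*np.cos(t)])
t0=3.08
for c in range(7):
    s=t0+c*np.pi; print(c,[ (f(s+(k+1)*np.pi/8)-f(s)).round(1).tolist() for k in range(8)])
E
```

```text
12.95 [ 443.8 -238.8   16.8] yaw -0.456 j [-0.6   0.02  2.12  0.    1.    1.43] f [0.9 1.3 3. ] gap 16.1 grip 24.3
0 [[4.3, 11.6, 1.7], [8.1, 21.7, 8.0], [10.7, 28.8, 17.9], [11.8, 31.8, 30.0], [11.2, 30.2, 42.3], [9.0, 24.3, 53.1], [5.6, 15.0, 60.7], [1.4, 3.7, 63.9]]
1 [[-4.3, -11.6, -1.7], [-8.1, -21.7, -8.0], [-10.7, -28.8, -17.9], [-11.8, -31.8, -30.0], [-11.2, -30.2, -42.3], [-9.0, -24.3, -53.1], [-5.6, -15.0, -60.7], [-1.4, -3.7, -63.9]]
2 [[4.3, 11.6, 1.7], [8.1, 21.7, 8.0], [10.7, 28.8, 17.9], [11.8, 31.8, 30.0], [11.2, 30.2, 42.3], [9.0, 24.3, 53.1], [5.6, 15.0, 60.7], [1.4, 3.7, 63.9]]
3 [[-4.3, -11.6, -1.7], [-8.1, -21.7, -8.0], [-10.7, -28.8, -17.9], [-11.8, -31.8, -30.0], [-11.2, -30.2, -42.3], [-9.0, -24.3, -53.1], [-5.6, -15.0, -60.7], [-1.4, -3.7, -63.9]]
4 [[4.3, 11.6, 1.7], [8.1, 21.7, 8.0], [10.7, 28.8, 17.9], [11.8, 31.8, 30.0], [11.2, 30.2, 42.3], [9.0, 24.3, 53.1], [5.6, 15.0, 60.7], [1.4, 3.7, 63.9]]
5 [[-4.3, -11.6, -1.7], [-8.1, -21.7, -8.0], [-10.7, -28.8, -17.9], [-11.8, -31.8, -30.0], [-11.2, -30.2, -42.3], [-9.0, -24.3, -53.1], [-5.6, -15.0, -60.7], [-1.4, -3.7, -63.9]]
6 [[4.3, 11.6, 1.7], [8.1, 21.7, 8.0], [10.7, 28.8, 17.9], [11.8, 31.8, 30.0], [11.2, 30.2, 42.3], [9.0, 24.3, 53.1], [5.6, 15.0, 60.7], [1.4, 3.7, 63.9]]
```

move_arm:
  commands:
    - {"translation": [0.043, 0.116, 0.017], "twist": 0}
    - {"translation": [0.081, 0.217, 0.08], "twist": 0}
    - {"translation": [0.107, 0.288, 0.179], "twist": 0}
    - {"translation": [0.118, 0.318, 0.3], "twist": 0}
    - {"translation": [0.112, 0.302, 0.423], "twist": 0}
    - {"translation": [0.09, 0.243, 0.531], "twist": 0}
    - {"translation": [0.056, 0.15, 0.607], "twist": 0}
    - {"translation": [0.014, 0.037, 0.639], "twist": 0}

```text
time_s: 13.95
eef_pos: [445.5, -233.9, 80.9]
tool_rot: [0.974, -0.226, 0.001, -0.001]
contact_force: [5.5, 1.7, -6.3]
finger_gap: 16.5
grip_force: 24.4
```

```bash
python3 st.py
```

```text
13.95 [ 445.5 -233.9   80.9] yaw -0.456 j [-0.59 -0.08  2.09  0.    1.13  1.43] f [ 5.5  1.7 -6.3] gap 16.5 grip 24.4
```

move_arm:
  commands:
    - {"translation": [-0.043, -0.116, -0.017], "twist": 0}
    - {"translation": [-0.081, -0.217, -0.08], "twist": 0}
    - {"translation": [-0.107, -0.288, -0.179], "twist": 0}
    - {"translation": [-0.118, -0.318, -0.3], "twist": 0}
    - {"translation": [-0.112, -0.302, -0.423], "twist": 0}
    - {"translation": [-0.09, -0.243, -0.531], "twist": 0}
    - {"translation": [-0.056, -0.15, -0.607], "twist": 0}
    - {"translation": [-0.014, -0.037, -0.639], "twist": 0}

```text
time_s: 14.95
eef_pos: [443.4, -240.4, 16.7]
tool_rot: [0.974, -0.226, 0.0, 0.002]
contact_force: [-2.0, -2.7, 10.2]
finger_gap: 16.0
grip_force: 24.2
```

move_arm:
  commands:
    - {"translation": [0.043, 0.116, 0.017], "twist": 0}
    - {"translation": [0.081, 0.217, 0.08], "twist": 0}
    - {"translation": [0.107, 0.288, 0.179], "twist": 0}
    - {"translation": [0.118, 0.318, 0.3], "twist": 0}
    - {"translation": [0.112, 0.302, 0.423], "twist": 0}
    - {"translation": [0.09, 0.243, 0.531], "twist": 0}
    - {"translation": [0.056, 0.15, 0.607], "twist": 0}
    - {"translation": [0.014, 0.037, 0.639], "twist": 0}

```text
time_s: 15.95
eef_pos: [445.4, -234.2, 80.7]
tool_rot: [0.974, -0.226, 0.001, -0.001]
contact_force: [4.2, 4.7, -0.3]
finger_gap: 16.2
grip_force: 24.4
```

```bash
python3 st.py; python3 s.py w5 block; python3 v.py w5
```

```text
15.95 [ 445.4 -234.2   80.7] yaw -0.456 j [-0.59 -0.08  2.09  0.    1.13  1.43] f [ 4.2  4.7 -0.3] gap 16.2 grip 24.4
[ 510. -268.  250.] [[287.49193983   0.         253.97992431]
 [  0.         287.49193983 191.02742946]
 [  0.           0.           1.        ]]
block [(0.84, [561.0, -273.0, 92.0]), (0.43, [536.0, -274.0, 95.0])]
16.05 [ 444.78886374 -235.68918168   80.53887217] [ 9.74017158e-01 -2.26473833e-01  3.52811218e-04  2.34765965e-04]
block 171 c 5.2 20.8 size [25.1  1.9] t 86.1 z 105.0 x 4.8 7.0 y 8.2 33.3
sliding 6934 c -15.6 -0.0 size [66.5 43.2] t 89.7 z 93.6 x -37.1 6.2 y -33.4 33.1
fixed few
knob 1486 c -115.2 1.8 size [32.3 27.5] t 82.9 z 98.2 x -129.9 -102.0 y -15.1 16.9
```

move_arm:
  commands:
    - {"translation": [-0.043, -0.116, -0.017], "twist": 0}
    - {"translation": [-0.081, -0.217, -0.08], "twist": 0}
    - {"translation": [-0.107, -0.288, -0.179], "twist": 0}
    - {"translation": [-0.118, -0.318, -0.3], "twist": 0}
    - {"translation": [-0.112, -0.302, -0.423], "twist": 0}
    - {"translation": [-0.09, -0.243, -0.531], "twist": 0}
    - {"translation": [-0.056, -0.15, -0.607], "twist": 0}
    - {"translation": [-0.014, -0.037, -0.639], "twist": 0}

```text
time_s: 17.05
eef_pos: [443.5, -240.1, 16.5]
tool_rot: [0.974, -0.226, 0.0, 0.002]
contact_force: [-1.7, -3.1, 12.5]
finger_gap: 16.1
grip_force: 24.2
```

move_arm:
  commands:
    - {"translation": [0.043, 0.116, 0.017], "twist": 0}
    - {"translation": [0.081, 0.217, 0.08], "twist": 0}
    - {"translation": [0.107, 0.288, 0.179], "twist": 0}
    - {"translation": [0.118, 0.318, 0.3], "twist": 0}
    - {"translation": [0.112, 0.302, 0.423], "twist": 0}
    - {"translation": [0.09, 0.243, 0.531], "twist": 0}
    - {"translation": [0.056, 0.15, 0.607], "twist": 0}
    - {"translation": [0.014, 0.037, 0.639], "twist": 0}

```text
time_s: 18.05
eef_pos: [445.5, -233.9, 80.5]
tool_rot: [0.974, -0.226, 0.0, -0.001]
contact_force: [3.5, 4.1, 3.1]
finger_gap: 16.0
grip_force: 24.4
```

```bash
python3 st.py; python3 s.py w6 block; python3 v.py w6
```

```text
18.05 [ 445.5 -233.9   80.5] yaw -0.456 j [-0.59 -0.08  2.09  0.    1.13  1.43] f [3.5 4.1 3.1] gap 16.0 grip 24.4
[ 510. -267.  250.] [[287.49193983   0.         253.97992431]
 [  0.         287.49193983 191.02742946]
 [  0.           0.           1.        ]]
block [(0.93, [565.0, -271.0, 93.0])]
18.15 [ 444.81252114 -235.56352266   80.43260648] [ 9.74042277e-01 -2.26366021e-01  2.35757948e-04  1.06356796e-04]
block 155 c 5.3 22.3 size [20.6  1.5] t 86.9 z 104.9 x 4.6 6.5 y 12.0 32.6
sliding 7318 c -10.6 0.4 size [65.8 33.5] t 89.8 z 93.6 x -27.3 6.3 y -32.6 33.2
fixed few
knob 1493 c -115.9 1.2 size [27.7 32.1] t 0.3 z 98.2 x -129.7 -102.0 y -14.8 17.3
```

move_arm:
  commands:
    - {"translation": [-0.043, -0.116, -0.017], "twist": 0}
    - {"translation": [-0.081, -0.217, -0.08], "twist": 0}
    - {"translation": [-0.107, -0.288, -0.179], "twist": 0}
    - {"translation": [-0.118, -0.318, -0.3], "twist": 0}
    - {"translation": [-0.112, -0.302, -0.423], "twist": 0}
    - {"translation": [-0.09, -0.243, -0.531], "twist": 0}
    - {"translation": [-0.056, -0.15, -0.607], "twist": 0}
    - {"translation": [-0.014, -0.037, -0.639], "twist": 0}
  grip_force: 40

```text
time_s: 19.15
eef_pos: [443.6, -239.9, 16.5]
tool_rot: [0.974, -0.226, 0.0, 0.002]
contact_force: [-2.3, -3.0, 13.5]
finger_gap: 15.6
grip_force: 38.9
```

move_arm:
  commands:
    - {"translation": [0.022, 0.058, 0.004], "twist": 0}
    - {"translation": [0.043, 0.116, 0.017], "twist": 0}
    - {"translation": [0.043, 0.116, 0.017], "twist": 0}

```text
time_s: 19.52
eef_pos: [447.7, -228.4, 17.8]
tool_rot: [0.974, -0.226, 0.0, 0.001]
contact_force: [0.7, -4.2, 4.1]
finger_gap: 15.6
grip_force: 38.9
```

```bash
python3 st.py; python3 s.py w7 block; python3 v.py w7
```

```text
19.525 [ 447.7 -228.4   17.8] yaw -0.455 j [-0.58  0.01  2.13 -0.    1.    1.45] f [ 0.7 -4.2  4.1] gap 15.6 grip 38.9
[ 512. -261.  188.] [[287.49193983   0.         253.97992431]
 [  0.         287.49193983 191.02742946]
 [  0.           0.           1.        ]]
block []
19.625 [ 447.69564431 -228.32566798   17.8469454 ] [ 9.74160179e-01 -2.25854825e-01  4.92696085e-04  1.14094442e-03]
block few
sliding 5131 c -18.8 -0.5 size [50.1 10. ] t 84.8 z 93.5 x -22.0 -11.7 y -25.9 24.5
fixed few
knob 2086 c -117.1 9.6 size [31.5 27.5] t 77.7 z 48.9 x -131.5 -102.1 y -8.4 23.2
```

move_arm:
  commands:
    - {"translation": [0.02, 0.054, 0.027], "twist": 0}
    - {"translation": [0.02, 0.054, 0.027], "twist": 0}
    - {"translation": [0.02, 0.054, 0.027], "twist": 0}

```text
time_s: 20.0
eef_pos: [449.8, -222.6, 20.3]
tool_rot: [0.974, -0.226, 0.001, 0.001]
contact_force: [2.4, -4.1, 2.8]
finger_gap: 15.8
grip_force: 38.9
```

move_arm:
  commands:
    - {"translation": [0.018, 0.048, 0.038], "twist": 0}
    - {"translation": [0.018, 0.048, 0.038], "twist": 0}
    - {"translation": [0.018, 0.048, 0.038], "twist": 0}

```text
time_s: 20.38
eef_pos: [451.6, -217.6, 23.8]
tool_rot: [0.974, -0.226, 0.001, 0.001]
contact_force: [3.7, -4.6, 0.6]
finger_gap: 15.9
grip_force: 38.9
```

```bash
python3 st.py
```

```text
20.375 [ 451.6 -217.6   23.8] yaw -0.456 j [-0.56 -0.    2.13 -0.    1.01  1.47] f [ 3.7 -4.6  0.6] gap 15.9 grip 38.9
```

move_arm:
  commands:
    - {"translation": [0.015, 0.04, 0.047], "twist": 0}
    - {"translation": [0.015, 0.04, 0.047], "twist": 0}
    - {"translation": [0.015, 0.04, 0.047], "twist": 0}

```text
time_s: 20.75
eef_pos: [452.9, -213.7, 27.9]
tool_rot: [0.974, -0.226, 0.001, 0.001]
contact_force: [5.2, -5.9, -3.9]
finger_gap: 15.7
grip_force: 38.9
```

move_arm:
  commands:
    - {"translation": [0.011, 0.031, 0.055], "twist": 0}
    - {"translation": [0.011, 0.031, 0.055], "twist": 0}
    - {"translation": [0.011, 0.031, 0.055], "twist": 0}

```text
time_s: 21.12
eef_pos: [454.0, -210.6, 32.6]
tool_rot: [0.974, -0.226, 0.001, 0.001]
contact_force: [7.2, -7.3, -8.2]
finger_gap: 15.9
grip_force: 38.9
```

```bash
python3 st.py;python3 s.py w8 block; python3 v.py w8
```

```text
21.125 [ 454.  -210.6   32.6] yaw -0.456 j [-0.54 -0.02  2.13 -0.    1.03  1.49] f [ 7.2 -7.3 -8.2] gap 15.9 grip 38.9
[ 518. -243.  202.] [[287.49193983   0.         253.97992431]
 [  0.         287.49193983 191.02742946]
 [  0.           0.           1.        ]]
block []
21.225 [ 454.01811371 -210.62236035   32.61575072] [ 9.74096729e-01 -2.26128238e-01  9.77773320e-04  7.91291332e-04]
block few
sliding 4788 c -17.0 -0.2 size [50.2 12. ] t 84.5 z 93.5 x -21.1 -8.6 y -25.3 24.3
fixed few
knob 2513 c -116.1 26.8 size [32.1 29.3] t 84.6 z 51.1 x -131.6 -102.0 y 10.1 42.0
```

move_arm:
  commands:
    - {"translation": [0.007, 0.02, 0.06], "twist": 0}
    - {"translation": [0.007, 0.02, 0.06], "twist": 0}
    - {"translation": [0.007, 0.02, 0.06], "twist": 0}

```text
time_s: 21.6
eef_pos: [454.8, -208.4, 37.8]
tool_rot: [0.974, -0.226, 0.001, 0.001]
contact_force: [10.4, -7.6, -13.1]
finger_gap: 15.7
grip_force: 39.0
```

move_arm:
  commands:
    - {"translation": [0.003, 0.008, 0.063], "twist": 0}
    - {"translation": [0.003, 0.008, 0.063], "twist": 0}
    - {"translation": [0.003, 0.008, 0.063], "twist": 0}

```text
time_s: 21.98
eef_pos: [455.2, -207.0, 43.2]
tool_rot: [0.974, -0.226, 0.001, -0.0]
contact_force: [14.2, -6.0, -19.3]
finger_gap: 16.3
grip_force: 39.1
```

```bash
python3 st.py
```

```text
21.975 [ 455.2 -207.    43.2] yaw -0.457 j [-0.53 -0.03  2.12  0.    1.05  1.49] f [ 14.2  -6.  -19.3] gap 16.3 grip 39.1
```

move_arm:
  commands:
    - {"translation": [-0.001, -0.004, 0.064], "twist": 0}
    - {"translation": [-0.001, -0.004, 0.064], "twist": 0}
    - {"translation": [-0.001, -0.004, 0.064], "twist": 0}

```text
time_s: 22.35
eef_pos: [455.3, -206.5, 48.6]
tool_rot: [0.974, -0.227, 0.002, -0.001]
contact_force: [16.3, -5.6, -23.0]
finger_gap: 15.6
grip_force: 39.1
```

```bash
python3 st.py;python3 s.py w9 block; python3 v.py w9
```

```text
22.35 [ 455.3 -206.5   48.6] yaw -0.457 j [-0.53 -0.04  2.12  0.    1.06  1.49] f [ 16.3  -5.6 -23. ] gap 15.6 grip 39.1
[ 519. -240.  219.] [[287.49193983   0.         253.97992431]
 [  0.         287.49193983 191.02742946]
 [  0.           0.           1.        ]]
block []
22.45 [ 455.28483861 -206.51821772   48.68696824] [ 9.73999344e-01 -2.26543367e-01  1.57089250e-03 -9.55713358e-04]
block few
sliding 5188 c -14.7 0.2 size [50.7 17.1] t 82.9 z 93.6 x -20.7 -3.1 y -25.4 24.4
fixed few
knob 2363 c -116.3 31.5 size [31.7 30.1] t 82.7 z 66.4 x -132.6 -102.0 y 14.5 46.2
```

move_arm:
  commands:
    - {"translation": [0, 0, 0], "twist": 0}
    - {"translation": [0, 0, 0], "twist": 0}
    - {"translation": [0, 0, 0], "twist": 0}
    - {"translation": [0, 0, 0], "twist": 0}
    - {"translation": [0, 0, 0.3], "twist": 0}
    - {"translation": [0, 0, 0.7], "twist": 0}
    - {"translation": [0, 0, 1], "twist": 0}
  jaw: 0.05

```text
time_s: 23.32
eef_pos: [455.1, -207.5, 155.2]
tool_rot: [0.974, -0.226, 0.001, 0.0]
contact_force: [0.0, -0.3, -0.3]
finger_gap: 50.2
grip_force: 0.0
```

move_arm:
  commands:
    - {"translation": [0, 0.2, 0.5], "twist": 0.3}
    - {"translation": [0.1, 0.5, 0.9], "twist": 0.6}
    - {"translation": [0.15, 0.9, 1], "twist": 0.912}

```text
time_s: 23.7
eef_pos: [471.5, -117.3, 257.6]
tool_rot: [1.0, 0.002, 0.003, 0.001]
contact_force: [0.5, 0.1, 0.2]
finger_gap: 50.1
grip_force: 0.0
```

move_arm:
  commands:
    - {"translation": [0.1, 0.4, 0.4], "twist": 0}
    - {"translation": [0.2, 0.8, 0.8], "twist": 0}
    - {"translation": [0.2, 0.9, 1], "twist": 0}

```text
time_s: 24.08
eef_pos: [490.5, -25.7, 356.2]
tool_rot: [1.0, 0.001, 0.002, 0.0]
contact_force: [0.3, -0.4, -0.5]
finger_gap: 50.0
grip_force: 0.0
```

move_arm:
  commands:
    - {"translation": [0, 0.4, 0], "twist": 0}
    - {"translation": [0, 0.76, 0], "twist": 0}
    - {"translation": [0, 0.76, 0], "twist": 0}
    - {"translation": [0, 0.76, 0], "twist": 0}

```text
time_s: 24.58
eef_pos: [489.6, 47.7, 352.7]
tool_rot: [1.0, -0.0, -0.001, 0.0]
contact_force: [-0.2, -0.0, -0.1]
finger_gap: 50.0
grip_force: 0.0
```

```bash
python3 st.py;python3 s.py w10 block coupon1 case lid hasp hasp_edge jar beaker drops; python3 v.py w10
```

```text
24.575 [489.6  47.7 352.7] yaw -0.001 j [-0.01 -0.28  1.8  -0.    1.62  1.56] f [-0.2 -0.  -0.1] gap 50.0 grip 0.0
[562.  47. 522.] [[287.49193983   0.         253.97992431]
 [  0.         287.49193983 191.02742946]
 [  0.           0.           1.        ]]
block [(0.78, [578.0, -276.0, 109.0]), (0.24, [451.0, -213.0, 41.0])]
coupon1 [(0.89, [625.0, 27.0, 13.0]), (0.69, [530.0, -66.0, 15.0])]
case [(0.73, [598.0, 314.0, 49.0]), (0.59, [646.0, 315.0, 109.0])]
lid [(0.57, [647.0, 314.0, 111.0])]
hasp []
hasp_edge [(0.25, [554.0, -267.0, 95.0])]
jar [(0.43, [728.0, -142.0, 14.0])]
beaker [(0.86, [714.0, 28.0, 44.0])]
drops []
25.075 [489.84521566  48.37303316 353.2657814 ] [ 9.99999959e-01 -2.84180940e-04  4.15014547e-06  1.81632633e-05]
block 1228 c 26.1 0.1 size [70.7 36.6] t 89.7 z 107.3 x 7.7 44.3 y -35.2 35.5
sliding 825 c -6.0 2.0 size [68.9 34.9] t 84.9 z 93.4 x -21.9 14.3 y -33.8 35.0
fixed 602 c 58.6 10.3 size [34.2 59. ] t 13.8 z 93.4 x 35.2 74.1 y -21.8 35.2
knob 251 c -123.4 20.7 size [15.  42.4] t 88.4 z 40.4 x -144.6 -102.1 y 12.9 28.4
```

View pics/w10.png

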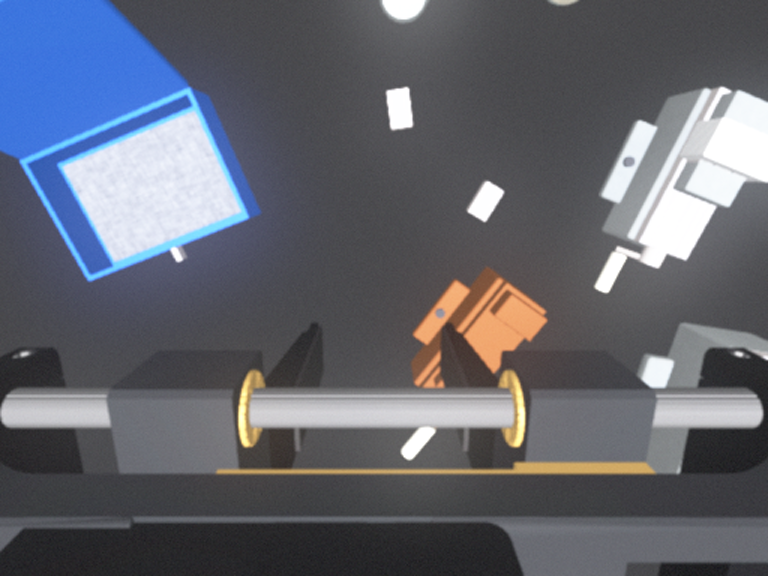

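The block is clamped and centred (local y about 0) against the fixed jaw, with the knob back at (610,270). Only two coupons are visible, at (400,108) and (485,200). The case is at (150,190), with its catch at (178,253). I'll fit the case and coupon poses next.

Run:
```python
from h import *
p=dict(np.load("w10.npz")); W=cloud(p)
rect(W,(530,-70),40,10,22,"c1"); rect(W,(626,27),40,10,22,"c2")
rect(W,(610,335),170,46,53.5,"rim"); rect(W,(610,335),110,3,9,"floor")
L=W.reshape(-1,3); 
m=(np.hypot(L[:,0]-560,L[:,1]-250)<200)&(L[:,2]>22)&(L[:,2]<45); 
P=L[m]; print("side pts", P[P[:,0].argmin()],P[P[:,1].argmin()])
p=dict(np.load("scene0.npz")); W=cloud(p); L=W.reshape(-1,3)
m=(L[:,0]>500)&(L[:,0]<900)&(L[:,1]>200)&(L[:,1]<520)&(L[:,2]>60); P=L[m]
print("lid back pts",len(P)); 
# case frame from rim guess printed; lid plane fit
c=P.mean(0); u,s,v=np.linalg.svd(P-c,full_matrices=False); print(c,v[2],s, "zmax",P[P[:,2].argmax()])
q=dict(np.load("side0.npz")); Ws=cloud(q)
for nm,w in (("scene",W),("side",Ws)):
    rect(w,(610,340),170,46,53.5,nm+" rim"); rect(w,(690,365),60,150,260,nm+" top")
```

```text
c1 n 331 c 527.4 -72.9 size 39.8 23.9 ang -0.523 z 15.6
c2 n 384 c 627.6 27.6 size 39.9 24.0 ang 0.139 z 15.7
rim n 1854 c 546.3 311.4 size 201.3 147.2 ang -1.207 z 50.0
floor n 5385 c 560.2 308.2 size 206.8 107.0 ang -1.178 z 7.0
side pts [443.87705438 374.95977855  23.89871475] [513.36342644 191.97157181  33.47525389]
lid back pts 2207
[654.58077854 357.95274097 132.39081681] [-0.83453196 -0.32177422  0.44723344] [2677.32532585 2062.65533222  280.26181977] zmax [708.74171884 380.10858146 194.99643976]
scene rim n 331 c 549.9 311.7 size 200.5 158.1 ang -1.205 z 49.7
scene top n 483 c 688.5 364.4 size 111.9 54.6 ang -1.175 z 184.7
side rim n 446 c 548.1 313.3 size 206.6 150.8 ang -1.22 z 49.1
side top n 489 c 681.7 359.7 size 106.5 63.3 ang -1.268 z 182.4
```

```bash
cat > cs.py <<'E'
from h import *
import sys
A=.364; X=np.array([np.cos(A),np.sin(A)]);Y=np.array([-X[1],X[0]])
C0=np.array([546.,311.])
def loc(n):
    L=cloud(dict(np.load(n+".npz"))).reshape(-1,3); return np.c_[(L[:,:2]-C0)@X,(L[:,:2]-C0)@Y,L[:,2]]
E
python3 - <<'E'
from cs import *
for n in ["w10","side0","scene0"]:
    L=loc(n); m=(abs(L[:,0])<120)&(abs(L[:,1])<130)&(L[:,2]>47)&(L[:,2]<52); P=L[m]
    print(n,"rim x",np.percentile(P[:,0],[0,.5,2,98,100]).round(1),"y",np.percentile(P[:,1],[0,.5,2,98,100]).round(1))
    f=P[P[:,0]<-55]; 
    if len(f)>20: print(" front slope",np.polyfit(f[:,1],f[:,0],1).round(4), "x med",np.median(f[:,0]).round(1),"y",f[:,1].min().round(1),f[:,1].max().round(1))
    m=(L[:,0]<-76)&(L[:,0]>-110)&(abs(L[:,1])<30)&(L[:,2]>14)&(L[:,2]<40);P=L[m]
    if len(P): print(" catch",len(P),P.min(0).round(1),P.max(0).round(1),np.median(P,0).round(1))
    m=(L[:,0]>60)&(L[:,0]<230)&(abs(L[:,1])<130)&(L[:,2]>60);P=L[m]
    if len(P):
        print(" lid y",np.percentile(P[:,1],[.5,99.5]).round(1),"zmax",P[P[:,2].argmax()].round(1),"xmax",P[P[:,0].argmax()].round(1))
        for z in range(60,205,12):
            Q=P[abs(P[:,2]-z)<3]
            if len(Q): print("  z",z,"x",np.percentile(Q[:,0],[2,50,98]).round(1),"y",np.percentile(Q[:,1],[1,99]).round(1),len(Q))
E
```

```text
w10 rim x [-73.1 -72.9 -72.6  68.1  74. ] y [-100.4 -100.2  -99.9   99.7  100.9]
 front slope [ 4.40000e-03 -6.91981e+01] x med -70.0 y -99.9 100.7
 catch 56 [-88.9  -3.9  25.5] [-76.1   4.3  38.3] [-82.6  -2.2  35.2]
 lid y [-100.5   89. ] zmax [123.  -46.6 177.7] xmax [125.7 -43.5 176.5]
  z 60 x [70.5 72.2 74.1] y [-99.5  94.8] 223
  z 72 x [75.1 76.9 79.2] y [-100.    92.2] 462
  z 84 x [80.3 82.3 84.7] y [-99.9  77. ] 475
  z 96 x [85.6 87.7 90. ] y [-100.2   61.3] 483
  z 108 x [91.  93.1 95.5] y [-100.    46.3] 485
  z 120 x [ 96.1  98.6 101.7] y [-100.4   30.8] 508
  z 132 x [101.7 103.9 107.3] y [-100.5   15.4] 492
  z 144 x [107.1 109.3 112.2] y [-100.5    0.3] 487
  z 156 x [112.5 114.6 117. ] y [-94.1 -14.5] 386
  z 168 x [117.6 119.8 121.9] y [-70.2 -29.7] 210
  z 180 x [123.  123.8 124.9] y [-47.8 -43.5] 5
side0 rim x [-71.6 -71.5 -71.1  70.2  79.5] y [-102.5 -101.   -99.9  102.8  104.3]
 front slope [ 1.56000e-02 -6.83458e+01] x med -68.6 y -96.1 103.6
 catch 21 [-86.8  -2.5  24.7] [-76.1   7.1  37.9] [-81.4   3.5  31.9]
 lid y [-96.5 101.6] zmax [173.5   3.1 194.1] xm
[... 694 characters left out ...]
3.70000e-03 -6.73505e+01] x med -67.2 y -100.3 99.3
 lid y [-98.9  98.8] zmax [176.7   6.6 195. ] xmax [180.3 -27.8 194.5]
  z 60 x [82.2 84.7 86.4] y [-91.9  96.5] 27
  z 72 x [87.  90.  92.2] y [-93.7  97.2] 95
  z 84 x [92.2 95.6 98.8] y [-99.1  97.3] 94
  z 96 x [ 97.8 101.3 104. ] y [-97.1  98.2] 95
  z 108 x [101.8 106.9 109.6] y [-93.1  99. ] 94
  z 120 x [109.3 112.  114.7] y [-96.9  97.2] 93
  z 132 x [114.3 117.5 120.6] y [-96.8  97. ] 99
  z 144 x [120.1 123.1 125.8] y [-94.3  97.5] 102
  z 156 x [122.7 127.5 131.1] y [-97.5  98.5] 89
  z 168 x [129.6 132.2 135.4] y [-97.4  98.3] 79
  z 180 x [126.5 131.6 143.2] y [-94.2  96. ] 117
  z 192 x [150.4 169.1 177.3] y [-29.6  28.2] 131
```

move_arm:
  commands:
    - {"translation": [0.1, -0.3, -0.4], "twist": -0.3}
    - {"translation": [0.2, -0.61, -0.8], "twist": -0.53}
    - {"translation": [0.2, -0.61, -1], "twist": -0.53}

```text
time_s: 25.45
eef_pos: [509.0, -13.5, 250.4]
tool_rot: [0.991, -0.133, -0.002, 0.0]
contact_force: [-0.3, -1.1, 0.1]
finger_gap: 49.8
grip_force: 0.0
```

move_arm:
  commands:
    - {"translation": [0.1, -0.3, -0.4], "twist": -0.3}
    - {"translation": [0.177, -0.605, -0.8], "twist": -0.526}
    - {"translation": [0.177, -0.605, -1], "twist": -0.526}

```text
time_s: 25.82
eef_pos: [526.9, -73.2, 151.3]
tool_rot: [0.965, -0.261, -0.001, -0.0]
contact_force: [0.8, 0.5, -0.1]
finger_gap: 49.7
grip_force: 0.0
```

move_arm:
  commands:
    - {"translation": [0, 0, -0.5], "twist": 0}
    - {"translation": [0, 0, -0.9], "twist": 0}
    - {"translation": [0, 0, -0.9], "twist": 0}
    - {"translation": [0, 0, -0.9], "twist": 0}

```text
time_s: 26.32
eef_pos: [529.1, -72.5, 65.6]
tool_rot: [0.966, -0.26, 0.002, -0.0]
contact_force: [0.3, -0.1, -0.1]
finger_gap: 49.9
grip_force: 0.0
```

```bash
python3 st.py
python3 - <<'E'
from h import *
p=bot.read_camera("scene");find(p,["coupon1"]); p=bot.read_camera("side");find(p,["coupon1"])
E
```

```text
26.325 [529.1 -72.5  65.6] yaw -0.527 j [-0.24  0.01  2.04  0.    1.09  1.86] f [ 0.3 -0.1 -0.1] gap 49.9 grip 0.0
coupon1 [(0.59, [634.0, 32.0, 16.0]), (0.44, [539.0, -69.0, 17.0]), (0.23, [471.0, -228.0, 46.0])]
coupon1 [(0.53, [625.0, 40.0, 15.0]), (0.38, [522.0, -64.0, 15.0])]
```

move_arm:
  commands:
    - {"translation": [0, 0, -0.35], "twist": 0}
    - {"translation": [0, 0, -0.55], "twist": 0}
    - {"translation": [0, 0, -0.615], "twist": 0}
    - {"translation": [0, 0, -0.615], "twist": 0}
    - {"translation": [0, 0, -0.615], "twist": 0}

```text
time_s: 27.15
eef_pos: [528.7, -73.2, 3.2]
tool_rot: [0.965, -0.261, 0.001, -0.0]
contact_force: [-0.1, 0.4, -0.5]
finger_gap: 50.3
grip_force: 0.0
```

move_arm:
  commands:
    - {"translation": [0, 0, 0], "twist": 0}
    - {"translation": [0, 0, 0], "twist": 0}
    - {"translation": [0, 0, 0], "twist": 0}
    - {"translation": [0, 0, 0], "twist": 0}
    - {"translation": [0, 0, 0.1], "twist": 0}
    - {"translation": [0, 0, 0.5], "twist": 0}
    - {"translation": [0, 0, 0.9], "twist": 0}
  jaw: -0.8
  grip_force: 35

```text
time_s: 28.02
eef_pos: [527.0, -72.8, 92.6]
tool_rot: [0.965, -0.261, -0.001, -0.0]
contact_force: [0.6, -0.1, -0.3]
finger_gap: 23.3
grip_force: 35.0
```

```bash
python3 st.py
```

```text
28.025 [527.  -72.8  92.6] yaw -0.528 j [-0.24 -0.03  2.02  0.    1.15  1.86] f [ 0.6 -0.1 -0.3] gap 23.3 grip 35.0
```

move_arm:
  commands:
    - {"translation": [0.02, 0.3, 0.2], "twist": 0.2}
    - {"translation": [0.05, 0.84, 0.3], "twist": 0.45}

```text
time_s: 28.28
eef_pos: [533.7, 10.8, 124.4]
tool_rot: [0.989, -0.151, 0.002, -0.0]
contact_force: [1.4, -0.0, -0.6]
finger_gap: 23.7
grip_force: 35.0
```

move_arm:
  commands:
    - {"translation": [0.02, 0.45, 0], "twist": 0.2}
    - {"translation": [0.05, 0.84, 0], "twist": 0.45}

```text
time_s: 28.52
eef_pos: [537.4, 96.7, 122.5]
tool_rot: [0.999, -0.037, 0.0, -0.0]
contact_force: [0.2, -0.4, -1.5]
finger_gap: 23.8
grip_force: 35.0
```

move_arm:
  commands:
    - {"translation": [0.02, 0.45, 0], "twist": 0.2}
    - {"translation": [0.05, 0.84, 0], "twist": 0.45}

```text
time_s: 28.78
eef_pos: [542.3, 180.7, 122.2]
tool_rot: [0.997, 0.076, 0.0, -0.0]
contact_force: [0.6, -0.3, -0.6]
finger_gap: 23.9
grip_force: 35.0
```

move_arm:
  commands:
    - {"translation": [0.02, 0.45, 0], "twist": 0.2}
    - {"translation": [0.035, 0.835, 0], "twist": 0.434}
    - {"translation": [0.035, 0.835, 0], "twist": 0.434}
    - {"translation": [0.035, 0.835, 0], "twist": 0.434}

```text
time_s: 29.28
eef_pos: [545.8, 262.2, 121.7]
tool_rot: [0.984, 0.181, -0.0, 0.0]
contact_force: [-0.7, 0.7, -0.7]
finger_gap: 23.8
grip_force: 35.0
```

```bash
python3 st.py; python3 s.py w11 lid hasp hasp_edge;  python3 - <<'E'
from cs import *
L=loc("w11"); m=(abs(L[:,0])<90)&(abs(L[:,1])<120)&(L[:,2]>45)&(L[:,2]<53); P=L[m]
print(np.percentile(P,[0,1,50,99,100],axis=0).round(1))
E
```

```text
29.275 [545.8 262.2 121.7] yaw 0.363 j [ 0.36  0.1   1.84 -0.    1.2   1.57] f [-0.7  0.7 -0.7] gap 23.8 grip 35.0
[613. 287. 291.] [[287.49193983   0.         253.97992431]
 [  0.         287.49193983 191.02742946]
 [  0.           0.           1.        ]]
lid [(0.89, [631.0, 342.0, 110.0])]
hasp [(0.18, [603.0, 332.0, 52.0])]
hasp_edge []
29.475 [546.0728496  261.55461902 121.75084181] [ 9.83654030e-01  1.80068706e-01 -8.41267931e-05  6.07352491e-05]
[[ -72.8 -100.7   45. ]
 [ -71.2 -100.    45.4]
 [  58.2   25.4   49.7]
 [  68.1   99.5   52.7]
 [  68.8  100.4   53. ]]
```

move_arm:
  commands:
    - {"translation": [0, 0, -0.4], "twist": 0}
    - {"translation": [0, 0, -0.7], "twist": 0}

```text
time_s: 29.72
eef_pos: [546.0, 261.6, 50.9]
tool_rot: [0.984, 0.18, -0.0, 0.0]
contact_force: [0.3, 0.2, -0.8]
finger_gap: 23.8
grip_force: 35.0
```

move_arm:
  commands:
    - {"translation": [0, 0, -0.25], "twist": 0}
    - {"translation": [0, 0, -0.38], "twist": 0}
    - {"translation": [0, 0, -0.41], "twist": 0}
    - {"translation": [0, 0, -0.41], "twist": 0}

```text
time_s: 30.22
eef_pos: [546.8, 262.7, 11.7]
tool_rot: [0.984, 0.181, 0.001, -0.0]
contact_force: [0.1, 0.9, -0.6]
finger_gap: 23.5
grip_force: 35.0
```

move_arm:
  commands:
    - {"translation": [0, 0, 0], "twist": 0}
    - {"translation": [0, 0, 0], "twist": 0}
    - {"translation": [0, 0, 0], "twist": 0}
    - {"translation": [0, 0, 0.3], "twist": 0}
    - {"translation": [0, 0, 0.8], "twist": 0}
    - {"translation": [0, 0, 1], "twist": 0}
  jaw: 0.05

```text
time_s: 30.98
eef_pos: [547.9, 263.4, 114.5]
tool_rot: [0.983, 0.181, 0.003, -0.001]
contact_force: [-0.1, -0.4, -0.4]
finger_gap: 50.1
grip_force: 0.0
```

```bash
python3 st.py
python3 - <<'E'
from h import *
p=bot.read_camera("scene");find(p,["coupon1"]); p=bot.read_camera("side");find(p,["coupon1"])
E
```

```text
30.975 [547.9 263.4 114.5] yaw 0.364 j [0.36 0.11 1.84 0.   1.19 1.57] f [-0.1 -0.4 -0.4] gap 50.1 grip 0.0
coupon1 [(0.26, [688.0, 365.0, 186.0]), (0.24, [486.0, 547.0, 48.0])]
coupon1 [(0.43, [616.0, 37.0, 15.0])]
```

move_arm:
  commands:
    - {"translation": [0.04, -0.3, 0.4], "twist": -0.1}
    - {"translation": [0.04, -0.8, 0.8], "twist": -0.3}
    - {"translation": [0.04, -0.9, 1], "twist": -0.458}

```text
time_s: 31.55
eef_pos: [549.8, 170.5, 210.2]
tool_rot: [0.998, 0.065, -0.001, 0.0]
contact_force: [0.4, 0.4, -0.5]
finger_gap: 50.1
grip_force: 0.0
```

move_arm:
  commands:
    - {"translation": [0.04, -0.45, 0], "twist": 0}
    - {"translation": [0.09, -0.9, 0], "twist": 0}

```text
time_s: 31.8
eef_pos: [557.9, 81.5, 208.1]
tool_rot: [0.998, 0.068, -0.002, -0.0]
contact_force: [0.4, -0.0, -0.6]
finger_gap: 50.0
grip_force: 0.0
```

move_arm:
  commands:
    - {"translation": [0, -0.4, 0], "twist": 0}
    - {"translation": [0, -0.62, 0], "twist": 0}
    - {"translation": [0, -0.62, 0], "twist": 0}
    - {"translation": [0, -0.62, 0], "twist": 0}

```text
time_s: 32.3
eef_pos: [558.4, 21.2, 209.0]
tool_rot: [0.998, 0.067, -0.001, -0.0]
contact_force: [0.5, 0.0, 1.2]
finger_gap: 49.9
grip_force: 0.0
```

```bash
python3 st.py; python3 s.py w12 coupon1
python3 - <<'E'
from h import *
p=dict(np.load("w12.npz")); W=cloud(p)
rect(W,(625,30),60,10,22,"c2")
E
```

```text
32.3 [558.4  21.2 209. ] yaw 0.135 j [-0.06 -0.07  1.86  0.    1.36  1.38] f [0.5 0.  1.2] gap 49.9 grip 0.0
[630.  30. 379.] [[287.49193983   0.         253.97992431]
 [  0.         287.49193983 191.02742946]
 [  0.           0.           1.        ]]
coupon1 [(0.66, [625.0, 27.0, 14.0]), (0.65, [550.0, 263.0, 19.0])]
32.4 [558.71542918  21.56264042 209.88083047] [ 9.97688569e-01  6.79487358e-02 -6.64888137e-04 -2.17594552e-04]
c2 n 659 c 628.0 26.9 size 39.3 23.3 ang 0.128 z 15.7
```

move_arm:
  commands:
    - {"translation": [0.35, 0.03, -0.4], "twist": 0}
    - {"translation": [0.692, 0.055, -0.8], "twist": 0}
    - {"translation": [0.692, 0.055, -1], "twist": 0}

```text
time_s: 32.78
eef_pos: [628.0, 27.2, 107.3]
tool_rot: [0.998, 0.068, -0.002, -0.0]
contact_force: [0.3, -0.9, 0.3]
finger_gap: 49.8
grip_force: 0.0
```

move_arm:
  commands:
    - {"translation": [0, 0, -0.45], "twist": 0}
    - {"translation": [0, 0, -0.6], "twist": 0}
    - {"translation": [0, 0, -0.6], "twist": 0}
    - {"translation": [0, 0, -0.6], "twist": 0}

```text
time_s: 33.28
eef_pos: [629.6, 26.2, 53.2]
tool_rot: [0.998, 0.067, 0.002, 0.0]
contact_force: [-0.3, -0.0, -0.4]
finger_gap: 50.0
grip_force: 0.0
```

```bash
python3 st.py
```

```text
33.275 [629.6  26.2  53.2] yaw 0.135 j [-0.04  0.23  1.82  0.    1.09  1.39] f [-0.3 -0.  -0.4] gap 50.0 grip 0.0
```

move_arm:
  commands:
    - {"translation": [0, 0, -0.3], "twist": 0}
    - {"translation": [0, 0, -0.44], "twist": 0}
    - {"translation": [0, 0, -0.47], "twist": 0}
    - {"translation": [0, 0, -0.47], "twist": 0}
    - {"translation": [0, 0, -0.47], "twist": 0}

```text
time_s: 33.9
eef_pos: [629.1, 26.0, 4.9]
tool_rot: [0.998, 0.067, 0.001, 0.0]
contact_force: [-0.7, -0.0, 0.6]
finger_gap: 50.3
grip_force: 0.0
```

move_arm:
  commands:
    - {"translation": [0, 0, 0], "twist": 0}
    - {"translation": [0, 0, 0], "twist": 0}
    - {"translation": [0, 0, 0], "twist": 0}
    - {"translation": [0, 0, 0], "twist": 0}
    - {"translation": [0, 0, 0.1], "twist": 0}
    - {"translation": [0, 0, 0.5], "twist": 0}
    - {"translation": [0, 0, 1], "twist": 0}
  jaw: -0.8

```text
time_s: 34.78
eef_pos: [626.9, 26.1, 103.5]
tool_rot: [0.998, 0.067, -0.002, -0.0]
contact_force: [0.4, -0.1, -0.6]
finger_gap: 23.9
grip_force: 35.0
```

```bash
python3 st.py
```

```text
34.775 [626.9  26.1 103.5] yaw 0.135 j [-0.04  0.17  1.79 -0.    1.18  1.39] f [ 0.4 -0.1 -0.6] gap 23.9 grip 35.0
```

move_arm:
  commands:
    - {"translation": [-0.1, 0.35, 0.15], "twist": 0.2}
    - {"translation": [-0.285, 0.8, 0.2], "twist": 0.458}

```text
time_s: 35.02
eef_pos: [601.1, 106.3, 126.7]
tool_rot: [0.983, 0.182, 0.002, 0.0]
contact_force: [0.6, 0.3, -1.4]
finger_gap: 23.9
grip_force: 35.0
```

move_arm:
  commands:
    - {"translation": [-0.14, 0.4, 0], "twist": 0}
    - {"translation": [-0.285, 0.8, 0], "twist": 0}

```text
time_s: 35.28
eef_pos: [570.7, 187.2, 124.5]
tool_rot: [0.984, 0.181, 0.0, 0.0]
contact_force: [0.1, -1.0, -1.3]
finger_gap: 23.2
grip_force: 35.0
```

move_arm:
  commands:
    - {"translation": [-0.14, 0.4, 0], "twist": 0}
    - {"translation": [-0.285, 0.8, 0], "twist": 0}

```text
time_s: 35.52
eef_pos: [542.1, 267.3, 124.3]
tool_rot: [0.984, 0.181, 0.0, 0.0]
contact_force: [0.8, 0.0, -1.2]
finger_gap: 23.7
grip_force: 35.0
```

move_arm:
  commands:
    - {"translation": [-0.14, 0.4, 0], "twist": 0}
    - {"translation": [-0.285, 0.806, 0], "twist": 0}
    - {"translation": [-0.285, 0.806, 0], "twist": 0}
    - {"translation": [-0.285, 0.806, 0], "twist": 0}

```text
time_s: 36.02
eef_pos: [514.2, 346.4, 123.9]
tool_rot: [0.983, 0.181, 0.0, 0.0]
contact_force: [0.5, -0.8, -0.7]
finger_gap: 23.5
grip_force: 35.0
```

```bash
python3 st.py
```

```text
36.025 [514.2 346.4 123.9] yaw 0.364 j [ 0.51  0.13  1.8  -0.    1.21  1.71] f [ 0.5 -0.8 -0.7] gap 23.5 grip 35.0
```

move_arm:
  commands:
    - {"translation": [0, 0, -0.4], "twist": 0}
    - {"translation": [0, 0, -0.7], "twist": 0}

```text
time_s: 36.28
eef_pos: [514.6, 345.2, 52.9]
tool_rot: [0.984, 0.18, -0.0, 0.0]
contact_force: [0.2, 0.3, -1.6]
finger_gap: 23.4
grip_force: 35.0
```

move_arm:
  commands:
    - {"translation": [0, 0, -0.25], "twist": 0}
    - {"translation": [0, 0, -0.38], "twist": 0}
    - {"translation": [0, 0, -0.41], "twist": 0}
    - {"translation": [0, 0, -0.41], "twist": 0}

```text
time_s: 36.78
eef_pos: [515.0, 346.7, 13.7]
tool_rot: [0.984, 0.181, 0.001, -0.0]
contact_force: [0.2, 0.6, -0.9]
finger_gap: 23.6
grip_force: 35.0
```

move_arm:
  commands:
    - {"translation": [0, 0, 0], "twist": 0}
    - {"translation": [0, 0, 0], "twist": 0}
    - {"translation": [0, 0, 0], "twist": 0}
    - {"translation": [0, 0, 0.3], "twist": 0}
    - {"translation": [0, 0, 0.8], "twist": 0}
    - {"translation": [0, 0, 1], "twist": 0}
  jaw: 0.05

```text
time_s: 37.52
eef_pos: [516.0, 347.8, 116.6]
tool_rot: [0.983, 0.181, 0.003, -0.001]
contact_force: [0.2, 0.1, -0.3]
finger_gap: 49.6
grip_force: 0.0
```

```bash
python3 st.py;  python3 - <<'E'
from h import *
for c in ["scene","side"]:
    p=bot.read_camera(c);find(p,["coupon1"]); np.savez(c+"1.npz",**{k:v for k,v in p.items() if k!="shot"})
    if c=="side": save(p,"side1",1.5)
E
```

```text
37.525 [516.  347.8 116.6] yaw 0.364 j [ 0.51  0.14  1.8  -0.    1.19  1.71] f [ 0.2  0.1 -0.3] gap 49.6 grip 0.0
coupon1 [(0.45, [594.0, -261.0, 105.0])]
coupon1 [(0.41, [546.0, 272.0, 19.0]), (0.38, [516.0, 350.0, 20.0])]
```

View pics/side1.png

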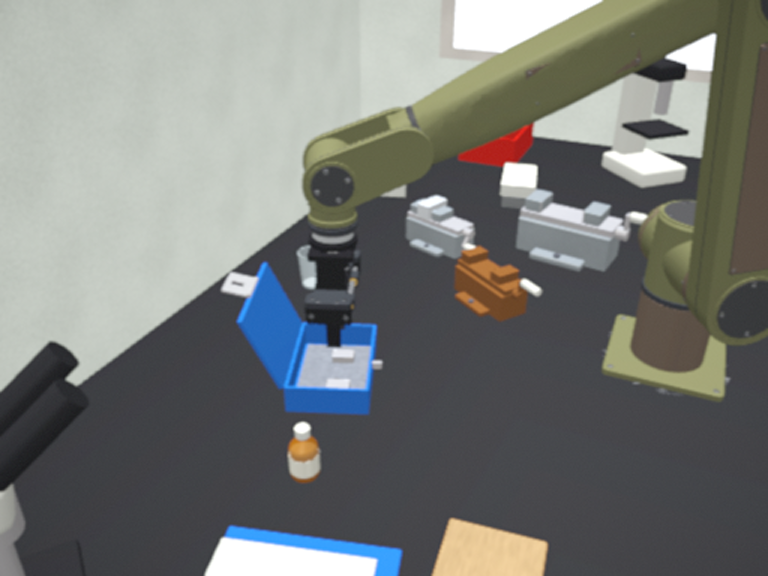

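The picture shows both coupons lying in the case, at (343,355) and (338,382). No others are visible on the bench, and the vise and bystanders look undisturbed. Next I'll take the shut fingers behind the lid.

move_arm:
  commands:
    - {"translation": [0, 0, 0.4], "twist": 0.3}
    - {"translation": [0, 0, 0.8], "twist": 0.6}
    - {"translation": [0, 0, 1], "twist": 0.7}
  jaw: -1
  grip_force: 10

```text
time_s: 38.1
eef_pos: [514.1, 346.6, 212.4]
tool_rot: [0.937, 0.35, -0.001, 0.0]
contact_force: [-0.2, -0.1, 0.6]
finger_gap: 25.5
grip_force: 0.0
```

move_arm:
  commands:
    - {"translation": [0.2, -0.05, 0.3], "twist": 0.3}
    - {"translation": [0.4, -0.1, 0.5], "twist": 0.6}
    - {"translation": [0.7, -0.17, 0.5], "twist": 0.8}

```text
time_s: 38.48
eef_pos: [584.7, 329.9, 262.4]
tool_rot: [0.848, 0.53, -0.0, -0.0]
contact_force: [0.5, 0.5, -0.3]
finger_gap: 0.8
grip_force: 0.0
```

move_arm:
  commands:
    - {"translation": [0.3, -0.07, 0], "twist": 0.3}
    - {"translation": [0.5, -0.12, 0], "twist": 0.6}
    - {"translation": [0.7, -0.17, 0], "twist": 0.8}

```text
time_s: 38.85
eef_pos: [654.1, 312.0, 258.6]
tool_rot: [0.726, 0.688, -0.003, -0.001]
contact_force: [-0.0, 0.8, 1.5]
finger_gap: 0.5
grip_force: 0.0
```

move_arm:
  commands:
    - {"translation": [0.3, -0.07, 0], "twist": 0.3}
    - {"translation": [0.5, -0.12, 0], "twist": 0.6}
    - {"translation": [0.7, -0.17, 0], "twist": 0.842}
    - {"translation": [0.7, -0.17, 0], "twist": 0.842}
    - {"translation": [0.7, -0.17, 0], "twist": 0.842}

```text
time_s: 39.48
eef_pos: [723.3, 295.8, 260.5]
tool_rot: [0.568, 0.823, -0.001, -0.001]
contact_force: [0.7, 0.9, 0.0]
finger_gap: 0.5
grip_force: 0.0
```

```bash
python3 st.py;  python3 - <<'E'
from cs import *
p=bot.read_camera("scene"); np.savez("scene2.npz",**{k:v for k,v in p.items() if k!="shot"})
L=loc("scene2")
for y in (-90,90):
  for z in range(60,210,20):
    Q=L[(abs(L[:,2]-z)<3)&(abs(L[:,1]-y)<15)&(L[:,0]>50)&(L[:,0]<200)]
    if len(Q): print(y,z,np.percentile(Q[:,0],[5,50,95]).round(1)+2.7)
E
```

```text
39.475 [723.3 295.8 260.5] yaw 1.933 j [ 0.32  0.39  1.26  0.    1.5  -0.04] f [0.7 0.9 0. ] gap 0.5 grip 0.0
-90 60 [84.5 87.2 88.4]
-90 80 [94.2 95.7 96.2]
-90 100 [103.3 105.1 106.7]
-90 120 [112.8 114.5 116.4]
-90 140 [120.5 123.1 125.5]
-90 160 [129.4 131.2 132.9]
-90 180 [129.3 133.5 139.3]
90 60 [84.3 86.1 87.8]
90 80 [91.6 94.  97. ]
90 100 [101.3 104.3 106.1]
90 120 [110.4 113.4 115.6]
90 140 [119.2 122.4 124.5]
90 160 [124.7 131.5 133. ]
90 180 [130.5 133.7 137.6]
```

move_arm:
  commands:
    - {"translation": [0, 0, -0.5], "twist": 0}
    - {"translation": [0, 0, -0.9], "twist": 0}
    - {"translation": [0, 0, -1], "twist": 0}
    - {"translation": [0, 0, -1], "twist": 0}

```text
time_s: 40.02
eef_pos: [723.8, 296.0, 162.9]
tool_rot: [0.567, 0.823, -0.0, -0.0]
contact_force: [0.3, 1.2, 0.5]
finger_gap: 0.6
grip_force: 0.0
```

move_arm:
  commands:
    - {"translation": [-0.12, -0.046, 0], "twist": 0}
    - {"translation": [-0.2, -0.076, 0], "twist": 0}
    - {"translation": [-0.308, -0.117, 0], "twist": 0}
    - {"translation": [-0.308, -0.117, 0], "twist": 0}

```text
time_s: 40.52
eef_pos: [696.5, 285.1, 170.1]
tool_rot: [0.567, 0.823, 0.005, 0.004]
contact_force: [3.0, 1.3, 10.1]
finger_gap: 0.5
grip_force: 4.7
```

```bash
cat > lid.py <<'E'
from cs import *
import sys
for c in sys.argv[1:]:
    p=bot.read_camera(c); np.savez("l.npz",**{k:v for k,v in p.items() if k!="shot"}); L=loc("l"); L[:,0]+=2.7
    print(c)
    for z in range(55,240,15):
        Q=L[(abs(L[:,2]-z)<3)&(L[:,1]>45)&(L[:,1]<95)&(L[:,0]>-120)&(L[:,0]<200)]
        if len(Q)>4: print(z,np.percentile(Q[:,0],[5,50,95]).round(1))
s=bot.read_state()["eef_pos"]; r=s[:2]-C0; print("tcp case",(r@X+2.7).round(1),(r@Y).round(1),s[2].round(1))
E
python3 st.py; python3 lid.py scene
```

```text
40.525 [696.5 285.1 170.1] yaw 1.935 j [ 0.32  0.36  1.44  0.    1.32 -0.05] f [ 3.   1.3 10.1] gap 0.5 grip 4.7
scene
55 [-64.1  82.8  85.4]
70 [87.6 90.  91.7]
85 [93.6 95.4 97.1]
100 [ 98.7 100.8 103. ]
115 [103.8 105.9 107.4]
130 [109.8 111.8 113.1]
145 [114.7 117.1 119.3]
160 [119.1 121.8 124.8]
175 [124.4 126.4 128.7]
tcp case 134.2 -77.8 170.0
```

move_arm:
  commands:
    - {"translation": [-0.12, -0.045, 0.04], "twist": 0}
    - {"translation": [-0.24, -0.09, 0.08], "twist": 0}
    - {"translation": [-0.355, -0.135, 0.1], "twist": 0}
    - {"translation": [-0.355, -0.135, 0.1], "twist": 0}

```text
time_s: 41.08
eef_pos: [659.7, 271.1, 178.7]
tool_rot: [0.567, 0.823, 0.004, 0.003]
contact_force: [1.4, 0.5, 1.8]
finger_gap: 0.7
grip_force: 0.8
```

```bash
python3 st.py; python3 lid.py scene
```

```text
41.075 [659.7 271.1 178.7] yaw 1.935 j [ 0.31  0.28  1.54  0.    1.32 -0.05] f [1.4 0.5 1.8] gap 0.7 grip 0.8
scene
55 [78.6 81.  83. ]
70 [80.6 83.1 85.3]
85 [81.2 84.2 86.9]
100 [81.4 84.5 87.5]
115 [83.  86.2 88.4]
130 [82.4 85.5 88.3]
145 [84.4 86.8 89.1]
160 [84.9 87.  90.7]
175 [84.7 87.2 90.4]
190 [80.2 86.4 89.9]
tcp case 94.1 -77.8 177.0
```

move_arm:
  commands:
    - {"translation": [-0.215, -0.082, -0.02], "twist": 0}
    - {"translation": [-0.43, -0.164, -0.1], "twist": 0}
    - {"translation": [-0.58, -0.22, -0.18], "twist": 0}
    - {"translation": [-0.725, -0.276, -0.27], "twist": 0}
    - {"translation": [-0.84, -0.32, -0.39], "twist": 0}
    - {"translation": [-0.953, -0.363, -0.53], "twist": 0}
    - {"translation": [-0.953, -0.363, -0.53], "twist": 0}

```text
time_s: 42.0
eef_pos: [560.7, 233.5, 118.2]
tool_rot: [0.567, 0.823, -0.001, -0.001]
contact_force: [0.3, -0.2, 0.2]
finger_gap: 0.5
grip_force: 0.0
```

```bash
python3 st.py; python3 lid.py scene side
```

```text
42.0 [560.7 233.5 118.2] yaw 1.935 j [ 0.31  0.11  1.83  0.    1.2  -0.06] f [ 0.3 -0.2  0.2] gap 0.5 grip 0.0
scene
55 [72.6 75.5 78. ]
70 [49.7 59.4 66.9]
85 [26.8 36.5 45.5]
100 [ 3.4 12.9 20.6]
115 [-19.8 -11.1  -3. ]
130 [-42.9 -36.5 -27.7]
side
55 [-67.   75.5  76.8]
70 [51.  57.3 62.2]
85 [29.3 35.  41. ]
100 [ 4.7 10.2 16.5]
115 [-19.8 -13.   -6.4]
130 [-46.5 -40.2 -34.1]
tcp case -9.1 -77.7 120.0
```

move_arm:
  commands:
    - {"translation": [-0.09, -0.034, -0.12], "twist": 0}
    - {"translation": [-0.168, -0.064, -0.25], "twist": 0}
    - {"translation": [-0.2, -0.075, -0.37], "twist": 0}
    - {"translation": [-0.224, -0.085, -0.48], "twist": 0}
    - {"translation": [-0.24, -0.09, -0.56], "twist": 0}
    - {"translation": [-0.243, -0.093, -0.61], "twist": 0}
    - {"translation": [-0.243, -0.093, -0.62], "twist": 0}
    - {"translation": [-0.243, -0.093, -0.62], "twist": 0}

```text
time_s: 43.1
eef_pos: [538.0, 224.9, 60.1]
tool_rot: [0.567, 0.823, -0.001, -0.001]
contact_force: [-8.3, -2.7, 14.2]
finger_gap: 0.8
grip_force: 6.8
```

```bash
python3 st.py; python3 lid.py side
python3 - <<'E'
from cs import *
L=loc("l");L[:,0]+=2.7
m=(abs(L[:,0])<65)&(L[:,1]>0)&(L[:,1]<95)&(L[:,2]>40); P=L[m]; print(np.c_[np.linalg.lstsq(np.c_[P[:,:2],np.ones(len(P))],P[:,2],rcond=None)[0]].T.round(4))
E
```

```text
43.1 [538.  224.9  60.1] yaw 1.935 j [ 0.3   0.13  1.92 -0.    1.09 -0.06] f [-8.3 -2.7 14.2] gap 0.8 grip 6.8
side
55 [-69.1  -5.7  61.6]
tcp case -35.5 -77.6 60.1
[[ 2.30000e-03 -8.90000e-03  6.04236e+01]]
```

move_arm:
  commands:
    - {"translation": [0, 0, 0.3], "twist": 0}
    - {"translation": [0, 0, 0.7], "twist": 0}
    - {"translation": [0, 0, 0.9], "twist": 0}
    - {"translation": [0, 0, 0.9], "twist": 0}

```text
time_s: 43.65
eef_pos: [539.6, 225.3, 149.5]
tool_rot: [0.567, 0.823, 0.002, 0.001]
contact_force: [-0.6, -1.2, -1.3]
finger_gap: 0.7
grip_force: 0.0
```

```bash
python3 st.py; python3 lid.py
python3 - <<'E'
from cs import *
for c in ["scene","side"]:
    p=bot.read_camera(c); np.savez("l.npz",**{k:v for k,v in p.items() if k!="shot"}); L=loc("l");L[:,0]+=2.7; print(c); find(p,["hasp","hasp_edge"])
    m=(L[:,0]>-140)&(L[:,0]<-60)&(abs(L[:,1])<26)&(L[:,2]>58)&(L[:,2]<120); P=L[m]; print(len(P))
    for z in range(60,110,6):
        Q=P[abs(P[:,2]-z)<3]
        if len(Q)>2: print(z,np.median(Q,0).round(1),len(Q))
    m=(abs(L[:,0])<65)&(abs(L[:,1])<95)&(L[:,2]>52)&(L[:,2]<68); P=L[m]; print("lid z",np.linalg.lstsq(np.c_[P[:,:2],np.ones(len(P))],P[:,2],rcond=None)[0].round(4))
save(p,"side2",1.5)
E
```

```text
43.65 [539.6 225.3 149.5] yaw 1.935 j [ 0.3   0.03  1.86  0.    1.25 -0.06] f [-0.6 -1.2 -1.3] gap 0.7 grip 0.0
tcp case -33.8 -77.8 149.5
scene
hasp [(0.55, [462.0, 276.0, 73.0])]
hasp_edge [(0.67, [462.0, 279.0, 72.0]), (0.42, [484.0, 546.0, 50.0])]
274
60 [-73.2   2.5  60.4] 71
66 [-80.4  -4.   66.3] 48
72 [-86.3  -7.7  73.1] 44
78 [-91.4   5.5  78.2] 34
84 [-94.4   1.6  84.1] 44
90 [-97.3  -1.1  89.2] 33
lid z [-8.000e-04  3.000e-04  6.142e+01]
side
hasp [(0.68, [462.0, 285.0, 71.0])]
hasp_edge [(0.5, [465.0, 287.0, 75.0]), (0.4, [582.0, -267.0, 103.0])]
142
60 [-67.    4.3  60. ] 52
66 [-82.1   2.3  65.3] 16
72 [-86.3  -5.9  71.3] 16
78 [-90.6   7.5  77.8] 19
84 [-95.5  -4.9  83.3] 16
90 [-99.9  -1.6  88.9] 23
lid z [ 1.50000e-03 -5.00000e-04  6.00434e+01]
```

View pics/side2.png

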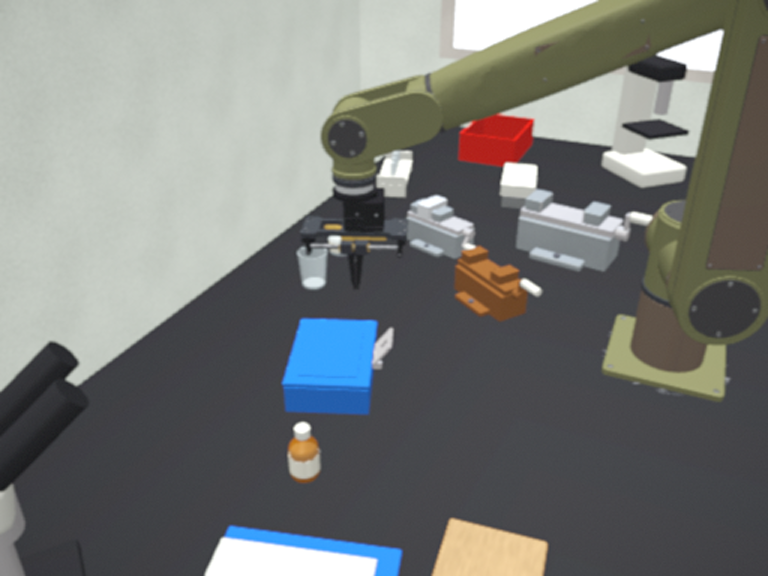

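The lid is shut flat (z = 60 mm), and the hasp sticks up and out at (385,345). The next moves sweep it outward and down.

move_arm:
  commands:
    - {"translation": [-0.22, 0.23, -0.3], "twist": 0}
    - {"translation": [-0.435, 0.463, -0.6], "twist": 0}
    - {"translation": [-0.435, 0.463, -0.8], "twist": 0}
    - {"translation": [-0.435, 0.463, -0.835], "twist": 0}
    - {"translation": [-0.435, 0.463, -0.835], "twist": 0}

```text
time_s: 44.58
eef_pos: [495.8, 270.8, 64.6]
tool_rot: [0.568, 0.823, 0.0, 0.0]
contact_force: [0.4, 0.6, 0.7]
finger_gap: 0.6
grip_force: 0.0
```

```bash
python3 st.py; python3 lid.py
```

```text
44.575 [495.8 270.8  64.6] yaw 1.934 j [ 0.4   0.08  1.96 -0.    1.1   0.04] f [0.4 0.6 0.7] gap 0.6 grip 0.0
tcp case -58.5 -19.7 64.6
```

move_arm:
  commands:
    - {"translation": [-0.1, -0.038, 0.01], "twist": 0}
    - {"translation": [-0.2, -0.076, 0.01], "twist": 0}
    - {"translation": [-0.3, -0.114, 0], "twist": 0}
    - {"translation": [-0.374, -0.142, 0], "twist": 0}
    - {"translation": [-0.448, -0.171, -0.02], "twist": 0}
    - {"translation": [-0.448, -0.171, -0.02], "twist": 0}

```text
time_s: 45.32
eef_pos: [449.0, 253.7, 61.8]
tool_rot: [0.567, 0.823, -0.001, -0.0]
contact_force: [1.1, 0.9, -0.1]
finger_gap: 0.3
grip_force: 0.0
```

move_arm:
  commands:
    - {"translation": [0, 0, -0.08], "twist": 0}
    - {"translation": [0, 0, -0.16], "twist": 0}
    - {"translation": [0, 0, -0.24], "twist": 0}
    - {"translation": [0, 0, -0.32], "twist": 0}
    - {"translation": [0, 0, -0.4], "twist": 0}
    - {"translation": [0, 0, -0.46], "twist": 0}
    - {"translation": [0, 0, -0.46], "twist": 0}

```text
time_s: 46.2
eef_pos: [449.5, 253.8, 15.5]
tool_rot: [0.567, 0.823, -0.001, -0.0]
contact_force: [0.2, 0.3, 0.1]
finger_gap: 0.2
grip_force: 0.0
```

```bash
python3 st.py; python3 lid.py
```

```text
46.2 [449.5 253.8  15.5] yaw 1.935 j [ 0.41  0.05  2.1  -0.    1.    0.05] f [0.2 0.3 0.1] gap 0.2 grip 0.0
tcp case -107.9 -19.0 15.5
```

move_arm:
  commands:
    - {"translation": [0.05, 0.019, 0], "twist": 0}
    - {"translation": [0.09, 0.034, 0], "twist": 0}
    - {"translation": [0.13, 0.05, 0], "twist": 0}
    - {"translation": [0.16, 0.061, 0], "twist": 0}
    - {"translation": [0.177, 0.068, 0], "twist": 0}
    - {"translation": [0.177, 0.068, 0], "twist": 0}

```text
time_s: 46.95
eef_pos: [468.0, 261.0, 16.3]
tool_rot: [0.567, 0.823, 0.0, 0.0]
contact_force: [0.3, -1.4, -0.1]
finger_gap: 0.4
grip_force: 0.1
```

```bash
python3 st.py; python3 lid.py
```

```text
46.95 [468.  261.   16.3] yaw 1.935 j [ 0.41  0.09  2.05 -0.    1.    0.04] f [ 0.3 -1.4 -0.1] gap 0.4 grip 0.1
tcp case -88.0 -19.0 16.3
```

move_arm:
  commands:
    - {"translation": [0.02, 0.008, 0], "twist": 0}
    - {"translation": [0.035, 0.013, 0], "twist": 0}
    - {"translation": [0.045, 0.017, 0], "twist": 0}
    - {"translation": [0.045, 0.017, 0], "twist": 0}

```text
time_s: 47.45
eef_pos: [468.1, 261.0, 15.8]
tool_rot: [0.567, 0.823, -0.005, -0.003]
contact_force: [-15.1, -6.7, 12.5]
finger_gap: 1.0
grip_force: 8.6
```

```bash
python3 st.py; python3 lid.py
```

```text
47.45 [468.1 261.   15.8] yaw 1.935 j [0.41 0.09 2.04 0.   1.01 0.04] f [-15.1  -6.7  12.5] gap 1.0 grip 8.6
tcp case -87.9 -19.0 15.8
```

move_arm:
  commands:
    - {"translation": [-0.15, -0.057, 0], "twist": 0}
    - {"translation": [-0.35, -0.133, 0], "twist": 0}
    - {"translation": [-0.5, -0.19, 0], "twist": 0}

```text
time_s: 47.82
eef_pos: [421.5, 243.3, 16.2]
tool_rot: [0.567, 0.823, 0.0, 0.0]
contact_force: [-0.1, -0.2, 0.6]
finger_gap: 0.4
grip_force: 0.0
```

move_arm:
  commands:
    - {"translation": [0, 0, 0.4], "twist": 0}
    - {"translation": [0, 0, 0.8], "twist": 0}
    - {"translation": [0, 0, 1], "twist": 0}

```text
time_s: 48.2
eef_pos: [423.3, 244.1, 119.2]
tool_rot: [0.567, 0.823, 0.002, 0.001]
contact_force: [-0.0, 0.5, 0.7]
finger_gap: 0.8
grip_force: 0.0
```

move_arm:
  commands:
    - {"translation": [-0.1, -0.4, 0.4], "twist": -0.3}
    - {"translation": [-0.2, -0.8, 0.8], "twist": -0.6}
    - {"translation": [-0.2, -1, 1], "twist": -0.9}
    - {"translation": [-0.2, -1, 1], "twist": -0.9}

```text
time_s: 48.7
eef_pos: [403.3, 143.0, 218.5]
tool_rot: [0.737, 0.676, 0.002, 0.001]
contact_force: [-0.6, -0.3, 0.6]
finger_gap: 0.5
grip_force: 0.0
```

```bash
python3 st.py; python3 s.py w13 hasp hasp_edge coupon1
python3 - <<'E'
from cs import *
for c in ["scene","side"]:
    p=bot.read_camera(c); save(p,c+"3",1.5); np.savez(c+"3.npz",**{k:v for k,v in p.items() if k!="shot"}); find(p,["coupon1","hasp"])
for n in ["w13","side3","scene3"]:
    L=loc(n);L[:,0]+=2.7; print(n)
    m=(L[:,0]>-140)&(L[:,0]<-66)&(abs(L[:,1])<28)&(L[:,2]>5)&(L[:,2]<120); P=L[m]
    for z in range(10,100,8):
        Q=P[abs(P[:,2]-z)<4]
        if len(Q)>2: print(z,np.median(Q,0).round(1),Q[:,0].min().round(1),len(Q))
    m=(abs(L[:,0])<65)&(abs(L[:,1])<95)&(L[:,2]>52)&(L[:,2]<68); P=L[m]; print("lid z",np.linalg.lstsq(np.c_[P[:,:2],np.ones(len(P))],P[:,2],rcond=None)[0].round(4))
E
python3 v.py w13; python3 v.py scene3
```

```text
48.7 [403.3 143.  218.5] yaw 1.484 j [ 0.22 -0.4   2.12  0.    1.42  0.3 ] f [-0.6 -0.3  0.6] gap 0.5 grip 0.0
[408. 214. 388.] [[287.49193983   0.         253.97992431]
 [  0.         287.49193983 191.02742946]
 [  0.           0.           1.        ]]
hasp [(0.93, [472.0, 282.0, 55.0])]
hasp_edge [(0.59, [473.0, 284.0, 53.0])]
coupon1 []
48.9 [401.45949462 144.01697203 214.62671736] [ 7.36133080e-01  6.76835699e-01 -1.01216920e-03 -7.07773691e-04]
coupon1 []
hasp []
coupon1 []
hasp [(0.49, [469.0, 297.0, 52.0])]
w13
10 [-79.    6.3  11.9] -79.3 31
18 [-79.   -4.3  18.5] -79.4 71
26 [-79.    0.3  26.2] -87.2 80
34 [-79.2  -0.7  35.4] -87.2 134
42 [-79.    1.5  42.8] -79.5 90
50 [-79.    0.1  49.2] -79.5 85
58 [-72.7   1.   58.7] -79.9 835
lid z [4.30000e-03 7.50000e-03 6.13251e+01]
side3
10 [-68.7  17.5   9.6] -76.8 3
18 [-74.7  17.7  17.7] -76.8 7
26 [-76.7   4.4  26. ] -84.1 19
34 [-78.8   3.   34.3] -84.1 13
42 [-76.7  14.7  42. ] -76.9 5
50 [-76.9  17.5  47.7] -77.0 3
58 [-72.1   1.5  57.9] -77.3 54
lid z [ 2.00000e-03 -0.00000e+00  6.01032e+01]
scene3
58 [-71.7  -0.6  58.8] -80.5 30
lid z [-1.40000e-03 -7.00000e-04  6.14264e+01]
block few
sliding few
fixed few
knob few
block 124 c 29.3 1.6 size [77.5 36.5] t 90.0 z 108.0 x 11.0 47.5 y -37.2 40.3
sliding 61 c -4.1 6.4 size [58.5 30.5] t 83.9 z 94.4 x -18.9 14.2 y -21.9 33.9
fixed 96 c 60.3 7.4 size [39.7 69.8] t 10.5 z 93.9 x 35.0 78.1 y -30.5 38.9
knob 51 c -122.0 25.6 size [39.6 16.3] t 2.4 z 38.5 x -141.6 -102.1 y 16.7 33.4
```

View pics/w13.png

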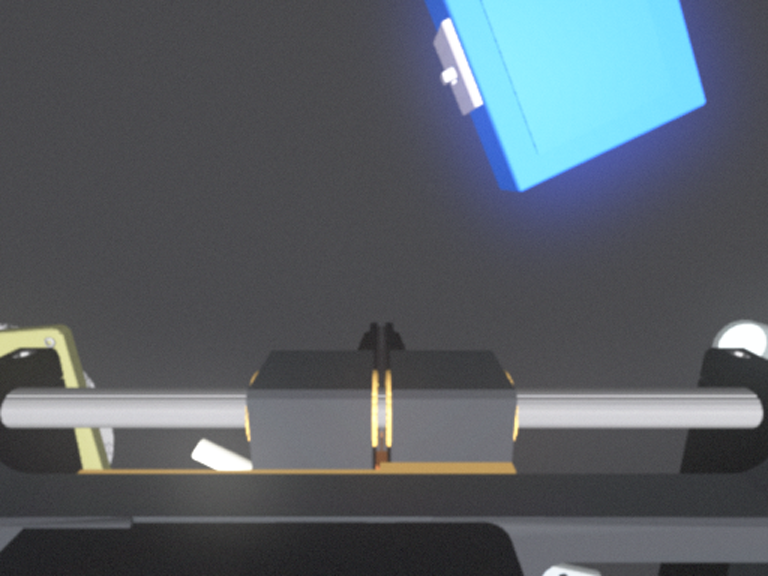

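View pics/scene3.png

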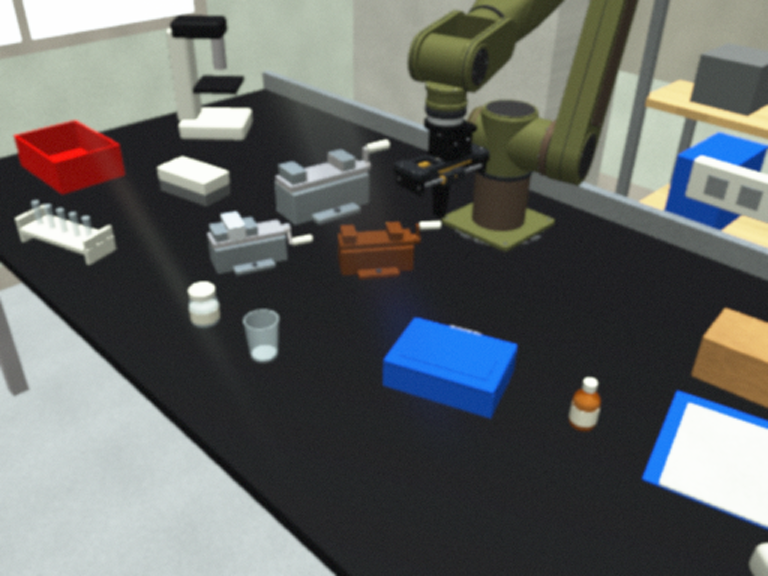

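The hasp lies flat (x = -79 mm all the way down) with the catch showing through at w13 (448,75), and the lid is shut. The knob turned back after I let go, so before handing in I'll check the clamping up close.

move_arm:
  commands:
    - {"translation": [0.06, -0.3, 0], "twist": -0.3}
    - {"translation": [0.12, -0.6, 0], "twist": -0.65}
    - {"translation": [0.12, -0.9, 0], "twist": -0.97}
  jaw: 0.05

```text
time_s: 49.58
eef_pos: [414.4, 52.9, 216.1]
tool_rot: [0.879, 0.477, -0.0, -0.0]
contact_force: [0.5, -0.8, 0.4]
finger_gap: 25.3
grip_force: 0.0
```

move_arm:
  commands:
    - {"translation": [0.06, -0.3, 0], "twist": -0.3}
    - {"translation": [0.12, -0.6, 0], "twist": -0.65}
    - {"translation": [0.12, -0.9, 0], "twist": -0.97}

```text
time_s: 49.95
eef_pos: [426.4, -37.3, 216.1]
tool_rot: [0.968, 0.252, -0.0, -0.0]
contact_force: [0.2, -1.4, 0.1]
finger_gap: 48.8
grip_force: 0.0
```

move_arm:
  commands:
    - {"translation": [0.06, -0.3, 0], "twist": -0.3}
    - {"translation": [0.12, -0.6, 0], "twist": -0.65}
    - {"translation": [0.12, -0.9, 0], "twist": -0.97}

```text
time_s: 50.32
eef_pos: [438.5, -127.3, 216.1]
tool_rot: [1.0, 0.012, -0.0, -0.0]
contact_force: [0.1, 1.3, 1.0]
finger_gap: 49.9
grip_force: 0.0
```

move_arm:
  commands:
    - {"translation": [0.06, -0.3, -0.2], "twist": -0.3}
    - {"translation": [0.14, -0.6, -0.4], "twist": -0.65}
    - {"translation": [0.145, -0.913, -0.6], "twist": -0.97}
    - {"translation": [0.145, -0.913, -0.6], "twist": -0.97}
    - {"translation": [0.145, -0.913, -0.6], "twist": -0.97}

```text
time_s: 50.95
eef_pos: [452.9, -217.3, 156.5]
tool_rot: [0.974, -0.225, 0.0, -0.0]
contact_force: [0.3, -0.3, -0.5]
finger_gap: 49.9
grip_force: 0.0
```

```bash
python3 st.py; python3 s.py w14 block; python3 v.py w14
```

```text
50.95 [ 452.9 -217.3  156.5] yaw -0.454 j [-0.55 -0.16  2.03  0.    1.27  1.47] f [ 0.3 -0.3 -0.5] gap 49.9 grip 0.0
[ 518. -250.  326.] [[287.49193983   0.         253.97992431]
 [  0.         287.49193983 191.02742946]
 [  0.           0.           1.        ]]
block [(0.88, [571.0, -283.0, 110.0])]
51.05 [ 453.26344943 -217.15804107  157.21709392] [ 9.74434200e-01 -2.24671864e-01  7.25584213e-04  1.32004604e-04]
block 3391 c 16.8 -0.8 size [71.2 22.6] t 84.0 z 107.6 x 8.6 31.8 y -36.1 33.9
sliding 3115 c -5.7 -1.1 size [30.7 68.5] t 0.0 z 93.6 x -21.1 9.6 y -35.4 33.1
fixed few
knob 575 c -123.0 19.5 size [41.9 15.6] t 0.2 z 41.1 x -144.0 -102.1 y 11.8 27.4
```

View pics/w14.png

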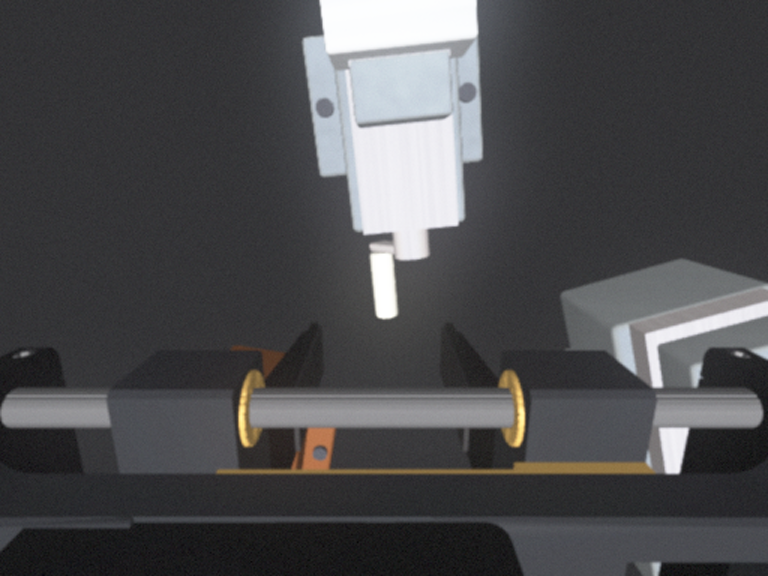

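move_arm:
  commands:
    - {"translation": [0, 0, -0.4], "twist": 0}
    - {"translation": [0, 0, -0.8], "twist": 0}
    - {"translation": [0, 0, -0.9], "twist": 0}

```text
time_s: 51.42
eef_pos: [451.4, -216.0, 64.3]
tool_rot: [0.974, -0.225, -0.002, -0.001]
contact_force: [-0.2, 0.0, -0.9]
finger_gap: 49.9
grip_force: 0.0
```

move_arm:
  commands:
    - {"translation": [-0.007, -0.01, -0.25], "twist": 0}
    - {"translation": [-0.007, -0.01, -0.4], "twist": 0}
    - {"translation": [-0.007, -0.01, -0.427], "twist": 0}
    - {"translation": [-0.007, -0.01, -0.427], "twist": 0}

```text
time_s: 51.92
eef_pos: [452.7, -219.0, 24.4]
tool_rot: [0.974, -0.226, 0.001, 0.0]
contact_force: [0.2, -0.1, 1.1]
finger_gap: 50.0
grip_force: 0.0
```

move_arm:
  commands:
    - {"translation": [0, 0, 0], "twist": 0}
    - {"translation": [0, 0, 0], "twist": 0}
    - {"translation": [0, 0, 0], "twist": 0}
    - {"translation": [0, 0, 0], "twist": 0}
    - {"translation": [0, 0, 0], "twist": 0}
  jaw: -1
  grip_force: 40

```text
time_s: 52.55
eef_pos: [452.3, -218.5, 23.6]
tool_rot: [0.974, -0.225, 0.0, -0.0]
contact_force: [1.3, 1.1, 0.1]
finger_gap: 15.9
grip_force: 39.1
```

```bash
python3 st.py
```

```text
52.55 [ 452.3 -218.5   23.6] yaw -0.454 j [-0.56  0.    2.12  0.    1.01  1.47] f [1.3 1.1 0.1] gap 15.9 grip 39.1
```

move_arm:
  commands:
    - {"translation": [0.016, 0.042, 0.045], "twist": 0}
    - {"translation": [0.028, 0.076, 0.099], "twist": 0}
    - {"translation": [0.036, 0.097, 0.158], "twist": 0}
    - {"translation": [0.04, 0.109, 0.211], "twist": 0}
    - {"translation": [0.04, 0.109, 0.27], "twist": 0}
    - {"translation": [0.04, 0.109, 0.27], "twist": 0}

```text
time_s: 53.3
eef_pos: [456.2, -206.9, 47.5]
tool_rot: [0.974, -0.226, 0.001, -0.001]
contact_force: [11.5, -2.8, -22.0]
finger_gap: 15.8
grip_force: 39.2
```

move_arm:
  commands:
    - {"translation": [0, 0, -0.06], "twist": 0}
    - {"translation": [0, 0, -0.06], "twist": 0}
    - {"translation": [0, 0, -0.06], "twist": 0}

```text
time_s: 53.68
eef_pos: [456.0, -207.6, 41.9]
tool_rot: [0.974, -0.225, 0.001, 0.0]
contact_force: [9.7, -5.1, -20.3]
finger_gap: 15.3
grip_force: 39.1
```

```bash
python3 st.py
```

```text
53.675 [ 456.  -207.6   41.9] yaw -0.455 j [-0.53 -0.03  2.12 -0.    1.05  1.49] f [  9.7  -5.1 -20.3] gap 15.3 grip 39.1
```

move_arm:
  commands:
    - {"translation": [-0.002, -0.006, -0.026], "twist": 0}
    - {"translation": [-0.004, -0.012, -0.052], "twist": 0}
    - {"translation": [-0.004, -0.012, -0.052], "twist": 0}

```text
time_s: 54.05
eef_pos: [455.6, -208.9, 37.6]
tool_rot: [0.974, -0.225, 0.0, 0.0]
contact_force: [6.9, -4.0, -13.9]
finger_gap: 15.8
grip_force: 39.1
```

move_arm:
  commands:
    - {"translation": [-0.004, -0.01, -0.03], "twist": 0}
    - {"translation": [-0.008, -0.021, -0.059], "twist": 0}
    - {"translation": [-0.008, -0.021, -0.059], "twist": 0}

```text
time_s: 54.42
eef_pos: [454.8, -211.3, 32.4]
tool_rot: [0.974, -0.225, 0.0, 0.0]
contact_force: [5.2, -3.3, -9.7]
finger_gap: 15.9
grip_force: 39.1
```

```bash
python3 st.py
```

```text
54.425 [ 454.8 -211.3   32.4] yaw -0.455 j [-0.54 -0.01  2.12 -0.    1.03  1.48] f [ 5.2 -3.3 -9.7] gap 15.9 grip 39.1
```

move_arm:
  commands:
    - {"translation": [-0.006, -0.017, -0.028], "twist": 0}
    - {"translation": [-0.012, -0.034, -0.054], "twist": 0}
    - {"translation": [-0.012, -0.034, -0.054], "twist": 0}

```text
time_s: 54.8
eef_pos: [453.6, -214.5, 27.8]
tool_rot: [0.974, -0.226, -0.0, -0.0]
contact_force: [4.1, 0.3, -7.2]
finger_gap: 15.7
grip_force: 39.1
```

```bash
python3 st.py; python3 s.py w15 block;python3 v.py w15
```

```text
54.8 [ 453.6 -214.5   27.8] yaw -0.455 j [-0.55 -0.01  2.12  0.    1.02  1.48] f [ 4.1  0.3 -7.2] gap 15.7 grip 39.1
[ 518. -248.  198.] [[287.49193983   0.         253.97992431]
 [  0.         287.49193983 191.02742946]
 [  0.           0.           1.        ]]
block []
54.9 [ 453.59882071 -214.47794238   27.82016142] [ 9.74212910e-01 -2.25630684e-01  3.27319707e-05 -5.88261517e-06]
block few
sliding 5192 c -17.3 -0.3 size [50.5 11.9] t 84.2 z 93.5 x -21.2 -8.9 y -25.4 24.4
fixed few
knob 2521 c -116.1 -6.7 size [28.4 89.8] t 0.2 z 46.7 x -130.4 -102.0 y -51.6 38.3
```

move_arm:
  commands:
    - {"translation": [-0.004, -0.01, -0.015], "twist": 0}
    - {"translation": [-0.004, -0.01, -0.015], "twist": 0}
    - {"translation": [-0.004, -0.01, -0.015], "twist": 0}

```text
time_s: 55.28
eef_pos: [453.3, -215.4, 26.7]
tool_rot: [0.974, -0.226, 0.0, -0.0]
contact_force: [4.5, 0.9, -3.7]
finger_gap: 15.7
grip_force: 39.1
```

move_arm:
  commands:
    - {"translation": [0, 0, 0], "twist": 0}
    - {"translation": [0, 0, 0], "twist": 0}
    - {"translation": [0, 0, 0], "twist": 0}
    - {"translation": [0, 0, 0], "twist": 0}
    - {"translation": [0, 0, 0.3], "twist": 0}
    - {"translation": [0, 0, 0.7], "twist": 0}
    - {"translation": [0, 0, 1], "twist": 0}
  jaw: 0.05

```text
time_s: 56.15
eef_pos: [453.5, -215.7, 128.4]
tool_rot: [0.974, -0.226, 0.001, 0.0]
contact_force: [1.0, -0.1, -0.7]
finger_gap: 49.9
grip_force: 0.0
```

move_arm:
  commands:
    - {"translation": [0, 0, 0.4], "twist": 0}
    - {"translation": [0, 0, 0.8], "twist": 0}
    - {"translation": [0, 0, 1], "twist": 0}
    - {"translation": [0, 0, 1], "twist": 0}
    - {"translation": [0, 0, 1], "twist": 0}

```text
time_s: 56.78
eef_pos: [452.4, -215.0, 224.4]
tool_rot: [0.974, -0.226, -0.002, -0.001]
contact_force: [-1.1, 0.5, 0.3]
finger_gap: 50.2
grip_force: 0.0
```

```bash
python3 st.py; python3 s.py w16 block;python3 v.py w16
python3 - <<'E'
from h import *
for c in ["scene","side"]:
    p=bot.read_camera(c); print(c); find(p,["hasp","jar","beaker","drops","coupon1"])
E
```

```text
56.775 [ 452.4 -215.   224.4] yaw -0.455 j [-0.55 -0.22  1.96 -0.    1.4   1.48] f [-1.1  0.5  0.3] gap 50.2 grip 0.0
[ 518. -248.  394.] [[287.49193983   0.         253.97992431]
 [  0.         287.49193983 191.02742946]
 [  0.           0.           1.        ]]
block [(0.62, [581.0, -290.0, 107.0])]
56.875 [ 452.27590635 -214.95832704  224.19114688] [ 9.74203308e-01 -2.25663574e-01 -1.86997357e-03 -6.08309076e-04]
block 3491 c 27.0 -1.0 size [70.  36.6] t 90.0 z 107.7 x 8.7 45.3 y -36.0 34.0
sliding 1793 c -5.9 -1.2 size [30.5 67.6] t 0.3 z 93.7 x -21.2 9.5 y -34.9 32.7
fixed 328 c 50.4 0.4 size [48.9  7.3] t 85.1 z 93.8 x 48.5 56.1 y -24.1 24.8
knob 399 c -123.0 22.0 size [15.6 41.8] t 89.9 z 43.1 x -143.9 -102.1 y 14.2 29.8
scene
hasp []
jar [(0.57, [772.0, -128.0, 49.0])]
beaker [(0.8, [754.0, 35.0, 54.0])]
drops [(0.63, [483.0, 546.0, 50.0])]
coupon1 []
side
hasp [(0.51, [465.0, 298.0, 54.0])]
jar [(0.85, [749.0, -125.0, 43.0]), (0.62, [546.0, -265.0, 86.0])]
beaker [(0.89, [737.0, 47.0, 51.0])]
drops [(0.88, [464.0, 554.0, 51.0])]
coupon1 []
```

```bash
python3 -c "
from plant import bot
print(bot.hand_in())"
```

```text
the job is handed in; nothing more can be done
None
```

I handed the job in at about 57 s: the block is clamped centred along the jaws, both coupons I found are in the case, the lid was shut and then the hasp swung down over the catch, the jar, beaker and bottle read unmoved, and the gripper is clear; the crank eased back slightly when released, so I retightened it and let go gently, but could not measure the clamping force left.

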